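# Turn a set of polished specimen mounts face down onto their viewing plate

## Task

Get the polished specimens ready for the inverted microscope: stand every loose mount in a pocket of the carrier, polished face up, lay the one viewing plate that fits the carrier over them and lock it with a quarter turn of the fastener. Turn carrier and plate over together and set them down centred on the two lands of the tray, unlock the fastener from the back, and lift the carrier off so that the plate stays on the lands with every mount face down over a window. Stand the empty carrier, either way up, on the table a hand's breadth clear of the tray, and leave the other two plates and the things round about where they are.

Things in the scene. Friction and masses are not known exactly. Their poses are not given: they have to be found in the camera images.
- carrier: specimen carrier: black bench rack 153 mm long (its x), 44 mm wide (y), 60 mm high (z), loose, 0.24 kg. Origin: centre of its underside, z up while upright. Its two end cheeks are full-width walls 7 mm thick (|x| 69.5 to 76.5) from z = 0 to 60, on which it stands upright, upside down or on either end. Between them runs only the deck, with one ledge inside each cheek.
- deck (a point): centre of the carrier's deck, at carrier z = 22.5. The deck is a full-width bar between the cheeks, z = 16 to 29, with flat sides 44 mm apart: the place to grip the carrier. Four round pockets 24 mm wide and 8 mm deep (floor at carrier z = 21) open in its top at x = -49.5, -23.5, +23.5, +49.5, y = 0.
- ledge (a point): middle of the top of the ledge inside the carrier's +x cheek (carrier x = 67, z = 42.5); the other end is alike. The ledges (|x| 64.5 to 69.5, |y| < 16) carry the plate's ends 1.5 mm above the mounts. On each stands a key 10 mm wide (|y| < 5, up to z = 58.5) that enters the notch in the plate's end; play 1.5 mm lengthwise, 2 mm sideways.
- fastener (a joint): quarter-turn steel stud through the carrier's middle, turning about its z axis; stays where left (0.03 N m). A bar at each end, both lying the same way. 0 (a stop): bars along the carrier's x, the head passes through the plate's slot. Grows counter-clockwise seen from the carrier's top, clockwise seen from its back, to a stop at 1.45 rad: bars across, the head holds the plate (0.8 mm play).
- head (a point): middle of the fastener's head, a bar 24 mm long, 9 mm thick, 10 mm high on the carrier's axis at carrier z = 48.3 to 58, to be pinched and turned while the carrier is upright. The point's axes turn with it, x along the bar.
- wing (a point): middle of the fastener's wing, the like bar under the deck at carrier z = 3 to 14.5, to be pinched and turned while the carrier is upside down.
- plate_a: the viewing plate that fits the carrier: bare aluminium, 136 mm long (x), 34 mm wide (y), 5 mm thick, loose, 0.08 kg. Origin: centre of its lower face at the start, z up. Both ends and both faces are alike. Windows 12.5 mm wide at x = -49.5, -23.5, +23.5, +49.5; in the middle a slot 28 mm (along x) by 14 mm; in each end a notch 14 mm wide, 5.5 mm deep.
- plate_b: look-alike plate for smaller mounts, 118 mm long, otherwise the same make and width: too short to reach the ledges. Origin and axes as plate_a.
- plate_c: look-alike plate for larger mounts, 154 mm long, otherwise the same make and width: too long to go between the cheeks. Origin and axes as plate_a.
- mount_1: a specimen mount: black resin cylinder 21 mm in diameter and 20 mm high, 30 g, its lower edge well chamfered, with a small polished metal section let into its top face. Origin: centre of its underside as it stands at the start, z up (toward the polished face). Only some of the four are present.
- mount_2: a specimen mount: black resin cylinder 21 mm in diameter and 20 mm high, 30 g, its lower edge well chamfered, with a small polished metal section let into its top face. Origin: centre of its underside as it stands at the start, z up (toward the polished face). Only some of the four are present.
- mount_3: a specimen mount: black resin cylinder 21 mm in diameter and 20 mm high, 30 g, its lower edge well chamfered, with a small polished metal section let into its top face. Origin: centre of its underside as it stands at the start, z up (toward the polished face). Only some of the four are present.
- mount_4: a specimen mount: black resin cylinder 21 mm in diameter and 20 mm high, 30 g, its lower edge well chamfered, with a small polished metal section let into its top face. Origin: centre of its underside as it stands at the start, z up (toward the polished face). Only some of the four are present.
- tray: receiving tray, loose, 0.9 kg: grey, 190 mm long (x), 84 mm wide (y), rim 10 mm high, floor 3 mm. Origin: centre of its underside. Two lands stand across it at x = -36.5 and +36.5, each 11 mm (x) by 28 mm (y), flat tops at z = 18. The plate rests on them; the head and the upside-down carrier's cheeks reach 12.5 mm below the plate and hang free between and beyond the lands.
- cube: bystander: black filter cube with a coloured window, 47x38x39 mm, loose; origin at its underside.
- oil: bystander: small white dropper bottle, 24x24x54 mm, loose; origin at its underside.
- forceps: bystander: steel tweezers lying on the table, 124 mm long (y), 11 mm wide and 10 mm high, loose; origin at the middle of the underside.
- light_source: fixed obstacle: grey lamp supply standing on the table, 198 mm (x) by 157 mm (y), 205 mm high, its front with knobs to 127 mm before its middle; keep the arm's wrist clear of it. Origin: middle of its underside.
- monitor: fixed obstacle: screen on a foot, 540 mm wide (y), its lower edge 114 mm and its top 451 mm above the table. Origin: middle of its underside. A keyboard 25 mm high lies before it, its left end at y = 0.05, its far edge at x = 0.50.

How it is judged (in metres and radians):
On the way, in this order (a step that is already met when the one before it is completed fails the run):
1. every mount stands in a pocket of the upright carrier, polished face up ((x of mount_1 in the frame of carrier between -0.0535 and -0.0455 m or x of mount_1 in the frame of carrier between -0.0275 and -0.0195 m or x of mount_1 in the frame of carrier between 0.0195 and 0.0275 m or x of mount_1 in the frame of carrier between 0.0455 and 0.0535 m) and y of mount_1 in the frame of carrier between -0.004 and 0.004 m and z of mount_1 in the frame of carrier between 0.017 and 0.0265 m and (x of mount_2 in the frame of carrier between -0.0535 and -0.0455 m or x of mount_2 in the frame of carrier between -0.0275 and -0.0195 m or x of mount_2 in the frame of carrier between 0.0195 and 0.0275 m or x of mount_2 in the frame of carrier between 0.0455 and 0.0535 m) and y of mount_2 in the frame of carrier between -0.004 and 0.004 m and z of mount_2 in the frame of carrier between 0.017 and 0.0265 m and (x of mount_3 in the frame of carrier between -0.0535 and -0.0455 m or x of mount_3 in the frame of carrier between -0.0275 and -0.0195 m or x of mount_3 in the frame of carrier between 0.0195 and 0.0275 m or x of mount_3 in the frame of carrier between 0.0455 and 0.0535 m) and y of mount_3 in the frame of carrier between -0.004 and 0.004 m and z of mount_3 in the frame of carrier between 0.017 and 0.0265 m and (x of mount_4 in the frame of carrier between -0.0535 and -0.0455 m or x of mount_4 in the frame of carrier between -0.0275 and -0.0195 m or x of mount_4 in the frame of carrier between 0.0195 and 0.0275 m or x of mount_4 in the frame of carrier between 0.0455 and 0.0535 m) and y of mount_4 in the frame of carrier between -0.004 and 0.004 m and z of mount_4 in the frame of carrier between 0.017 and 0.0265 m and angle between each of mount_1, mount_2, mount_3, mount_4's own z axis and vertical below 0.15 rad and angle between carrier's own z axis and vertical below 0.1 rad), for 0.2 s.
2. the fitting plate lies over the mounts on the carrier's ledges and the fastener is turned across it ((x of mount_1 in the frame of carrier between -0.0535 and -0.0455 m or x of mount_1 in the frame of carrier between -0.0275 and -0.0195 m or x of mount_1 in the frame of carrier between 0.0195 and 0.0275 m or x of mount_1 in the frame of carrier between 0.0455 and 0.0535 m) and y of mount_1 in the frame of carrier between -0.004 and 0.004 m and z of mount_1 in the frame of carrier between 0.017 and 0.0265 m and (x of mount_2 in the frame of carrier between -0.0535 and -0.0455 m or x of mount_2 in the frame of carrier between -0.0275 and -0.0195 m or x of mount_2 in the frame of carrier between 0.0195 and 0.0275 m or x of mount_2 in the frame of carrier between 0.0455 and 0.0535 m) and y of mount_2 in the frame of carrier between -0.004 and 0.004 m and z of mount_2 in the frame of carrier between 0.017 and 0.0265 m and (x of mount_3 in the frame of carrier between -0.0535 and -0.0455 m or x of mount_3 in the frame of carrier between -0.0275 and -0.0195 m or x of mount_3 in the frame of carrier between 0.0195 and 0.0275 m or x of mount_3 in the frame of carrier between 0.0455 and 0.0535 m) and y of mount_3 in the frame of carrier between -0.004 and 0.004 m and z of mount_3 in the frame of carrier between 0.017 and 0.0265 m and (x of mount_4 in the frame of carrier between -0.0535 and -0.0455 m or x of mount_4 in the frame of carrier between -0.0275 and -0.0195 m or x of mount_4 in the frame of carrier between 0.0195 and 0.0275 m or x of mount_4 in the frame of carrier between 0.0455 and 0.0535 m) and y of mount_4 in the frame of carrier between -0.004 and 0.004 m and z of mount_4 in the frame of carrier between 0.017 and 0.0265 m and angle between each of mount_1, mount_2, mount_3, mount_4's own z axis and vertical below 0.15 rad and z of plate_a in the frame of carrier between 0.039 and 0.047 m and x of plate_a in the frame of carrier between -0.005 and 0.005 m and y of plate_a in the frame of carrier between -0.005 and 0.005 m and value of joint fastener above 1.1 rad), for 0.2 s.
3. carrier, plate and mounts stand upside down together on the lands of the tray, still locked ((x of mount_1 in the frame of carrier between -0.0535 and -0.0455 m or x of mount_1 in the frame of carrier between -0.0275 and -0.0195 m or x of mount_1 in the frame of carrier between 0.0195 and 0.0275 m or x of mount_1 in the frame of carrier between 0.0455 and 0.0535 m) and y of mount_1 in the frame of carrier between -0.004 and 0.004 m and z of mount_1 in the frame of carrier between 0.017 and 0.0265 m and (x of mount_2 in the frame of carrier between -0.0535 and -0.0455 m or x of mount_2 in the frame of carrier between -0.0275 and -0.0195 m or x of mount_2 in the frame of carrier between 0.0195 and 0.0275 m or x of mount_2 in the frame of carrier between 0.0455 and 0.0535 m) and y of mount_2 in the frame of carrier between -0.004 and 0.004 m and z of mount_2 in the frame of carrier between 0.017 and 0.0265 m and (x of mount_3 in the frame of carrier between -0.0535 and -0.0455 m or x of mount_3 in the frame of carrier between -0.0275 and -0.0195 m or x of mount_3 in the frame of carrier between 0.0195 and 0.0275 m or x of mount_3 in the frame of carrier between 0.0455 and 0.0535 m) and y of mount_3 in the frame of carrier between -0.004 and 0.004 m and z of mount_3 in the frame of carrier between 0.017 and 0.0265 m and (x of mount_4 in the frame of carrier between -0.0535 and -0.0455 m or x of mount_4 in the frame of carrier between -0.0275 and -0.0195 m or x of mount_4 in the frame of carrier between 0.0195 and 0.0275 m or x of mount_4 in the frame of carrier between 0.0455 and 0.0535 m) and y of mount_4 in the frame of carrier between -0.004 and 0.004 m and z of mount_4 in the frame of carrier between 0.017 and 0.0265 m and angle between each of mount_1, mount_2, mount_3, mount_4's own z axis and vertical above 3 rad and z of plate_a in the frame of carrier between 0.039 and 0.047 m and x of plate_a in the frame of carrier between -0.005 and 0.005 m and y of plate_a in the frame of carrier between -0.005 and 0.005 m and x of plate_a in the frame of tray between -0.015 and 0.015 m and y of plate_a in the frame of tray between -0.013 and 0.013 m and height (world z) of plate_a between 0.015 and 0.027 m and (angle between plate_a's own z axis and vertical below 0.1 rad or angle between plate_a's own z axis and vertical above 3.04 rad) and angle between the x axis of plate_a and the x axis of tray, either way round below 0.15 rad and value of joint fastener above 1.1 rad and angle between carrier's own z axis and vertical above 3.04 rad), for 0.2 s.
At the end, for the whole second after the job is handed in: Every mount lies face down on the fitting plate within 6 mm of a window's middle; the plate lies level on both lands, within 15 mm lengthwise, 13 mm sideways and 0.15 rad of the tray; the carrier stands level on the table, either way up, its middle over 0.11 m from the tray's; all at rest (angle between each of mount_1, mount_2, mount_3, mount_4's own z axis and vertical above 3 rad and (x of mount_1 in the frame of plate_a between -0.0555 and -0.0435 m or x of mount_1 in the frame of plate_a between -0.0295 and -0.0175 m or x of mount_1 in the frame of plate_a between 0.0175 and 0.0295 m or x of mount_1 in the frame of plate_a between 0.0435 and 0.0555 m) and (x of mount_2 in the frame of plate_a between -0.0555 and -0.0435 m or x of mount_2 in the frame of plate_a between -0.0295 and -0.0175 m or x of mount_2 in the frame of plate_a between 0.0175 and 0.0295 m or x of mount_2 in the frame of plate_a between 0.0435 and 0.0555 m) and (x of mount_3 in the frame of plate_a between -0.0555 and -0.0435 m or x of mount_3 in the frame of plate_a between -0.0295 and -0.0175 m or x of mount_3 in the frame of plate_a between 0.0175 and 0.0295 m or x of mount_3 in the frame of plate_a between 0.0435 and 0.0555 m) and (x of mount_4 in the frame of plate_a between -0.0555 and -0.0435 m or x of mount_4 in the frame of plate_a between -0.0295 and -0.0175 m or x of mount_4 in the frame of plate_a between 0.0175 and 0.0295 m or x of mount_4 in the frame of plate_a between 0.0435 and 0.0555 m) and y of mount_1 in the frame of plate_a between -0.006 and 0.006 m and y of mount_2 in the frame of plate_a between -0.006 and 0.006 m and y of mount_3 in the frame of plate_a between -0.006 and 0.006 m and y of mount_4 in the frame of plate_a between -0.006 and 0.006 m and x of plate_a in the frame of tray between -0.015 and 0.015 m and y of plate_a in the frame of tray between -0.013 and 0.013 m and height (world z) of plate_a between 0.015 and 0.027 m and (angle between plate_a's own z axis and vertical below 0.1 rad or angle between plate_a's own z axis and vertical above 3.04 rad) and angle between the x axis of plate_a and the x axis of tray, either way round below 0.15 rad and height (world z) of mount_1 between 0.038 and 0.048 m and height (world z) of mount_2 between 0.038 and 0.048 m and height (world z) of mount_3 between 0.038 and 0.048 m and height (world z) of mount_4 between 0.038 and 0.048 m and horizontal distance between carrier and tray above 0.11 m and ((angle between carrier's own z axis and vertical below 0.1 rad and height (world z) of carrier below 0.008 m) or (angle between carrier's own z axis and vertical above 3.04 rad and height (world z) of carrier between 0.054 and 0.068 m)) and linear speed of each of carrier, plate_a, mount_1, mount_2, mount_3, mount_4 below 0.02 m/s); the robot touches nothing.
It fails at once if a look-alike plate or a bystander is moved more than 4 cm (distance of any of plate_b, plate_c, cube, oil, forceps from where it was at the start of the episode above 0.04 m).
Of mount_1, mount_2, mount_3, mount_4 only 2 to 4 are there at a start; the rules pass over those that are not, and their reading is None.
At some moment in a run one of tray may be knocked a few centimetres aside while the robot is not near it.
It also fails if it takes over 210 s, if anything falls off the work surface, if the arm or the gripper's body presses on something with over 40 N, if the wrist force passes 120 N, or if a joint passes its speed limit or range.

## Robot

A 6-joint arm with a two-finger parallel gripper is mounted at the origin on a cart in front of the work surface, level with it; the furniture and walls round the work are solid. World frame = base frame: x ahead of the robot, y to its left, z up, the work surface at z = 0. Lengths are in m, angles in degrees, forces in N, time in s.
With the tool pointing down it reaches from about 0.25 to 0.725 m from the base axis. Payload 9.7 kg.
Tool frame: the origin (TCP) lies at the very end of the fingers, on their centre line; the grasp point (between the pads) lies 19 mm behind it; z points along the fingers, y is the line along which they close (so a half turn about z gives the same grasp; the last joint's range is limited). The gripper opens to 85 mm and grips with 20 to 120 N. Pads are 22 mm wide; open, the fingers measure 114 mm over their backs; the gripper's body (76 mm by 85 mm) begins 54 mm behind the grasp point. The pads swing forward as they close: fully open they stand 13 mm farther back than shut.
Start: joints at [66.291, 4.979, 10.078, 95.1, 0, 90], TCP at [0.221, 0.504, 0.231] pointing down, gripper open.
Joint ranges: [-179.16, 179.16], [-48.56, 103.87], [-65.8, 70.77], [-126.05, 130.52], [-82.76, 87.17], [-180, 180]. Speed limits (degrees/s): [127.2, 127.2, 147.25, 180, 180, 180].

## Interface

Orientations are given as a 3x3 rotation matrix whose columns are the frame's x, y, z axes.
In Python, from station import manip gives the robot as it stands.
- The arm moves only by the tool drive_tool, never from a script. Its arguments are lists of equal length, an entry for each row: "hand": the closure in counts, from 0 (fully open) to 255 (shut); "offset": the shift along the tool's x, y, z in mm, a list of three; "spin": the turn about the tool's z in rad. A call has 1 to 10 rows; each row is the pose to reach, as a shift and turn from the pose commanded when the call began, along the tool's axes at that moment; what a row does not reach only later rows make up. A row lasts 1/8 s, in which the tool goes at most 62.5 mm and 10.7 degrees, less where a joint would pass 70% of its speed; a pose out of reach is approached as far as the arm can. A call with a gripper value outside its range is refused whole. The fingers move at their own pace and stop on an object; "squeeze" is the grip in N (left out, the last holds). Time passes only in rows, so rows that repeat a pose let the fingers close. It gives the time, the measured TCP pose, the force, the opening and the grip force at its end, in the units of the state.
- manip.read_state(): the state, without advancing time (a new reading comes with each control period).
- manip.grab_frame(name): name is "scene" or "top" or "wrist"; returns (picture, depth): 420x560x3 uint8, red, green, blue; 420x560 float32, m along the optical axis (not along the pixel's ray), 0 where there is no reading.
- manip.get_calibration(name): a dict with "mtx" (3x3 intrinsics, pixels), "k1" (the pictures are not rectified: a ray, as slopes to the right and down, at radius r is drawn at 1 + k1 r^2 times it, then the intrinsics apply), "R" (3x3) and "t" (3): a world point X has camera coordinates R X + t; the wrist camera has in their place "T_tool_cam" (4x4, takes a point from camera to tool coordinates, whose origin is the TCP and whose axes are the flange's). Camera axes: x right, y down, z forward; pixel columns grow to the right and rows downward; lengths in m; the calibration is good to about 2 mm. A picture is of the moment at which its call begins: read the wrist's pose just before it. get_calibration takes no time and is no camera call.
- manip.hand_in(): hands the job in; it is judged then, once.
Trained networks look in the newest picture that a camera, given by its name, has taken for a name from the list of things; names that differ only in an ending like _2 or _b are one class to them, and where a whole thing is asked for, a point or a joint stands for the part that bears it (a point fixed in the world has none). Each returns a list of dicts, best first, with "confidence" (0 to 1); they miss things now and then, are a little off and sometimes report something else, mostly with a low value. They report only what shows in the picture. A call takes as long as a camera call.
- manip.regions_of(camera, target): "mask" (420x560 bool, what is visible of it) and "point" ([row, column] in pixels, amid what is visible of it).
- manip.spot_point(camera, target): "point" ([row, column] in pixels: a listed point, or the origin of a listed thing).
The state is a dict: "time": time; "joint_pos": joint angles; "qd": joint speeds; "tau": joint torques, N m; "tool_pos": TCP position; "eef_rot": TCP orientation; "contact_force": force on the tool from outside, world axes, zero at the start; "moment": the same for the moment, N m; "finger_gap": finger opening in m; "grasp_force": force on a finger pad.
Only numpy, scipy, OpenCV 4.12 (cv2) and the standard library are available. Lean on these libraries where they do the work, as an engineer would, in place of code of your own. Each camera call takes 0.05 s, during which the arm holds its last target. There are 200 camera calls.

## Working session

There is one attempt and no reset: what is moved stays moved. The work goes in short steps, Python scripts to look and compute and a tool call to move; the robot and the scene stay as the last step left them, time stands still between calls to the robot, and variables do not carry over. Pictures are saved under pics/ and viewed, at most 14 in all, crops included, and the job is handed in when it is done.

Besides the shell and the picture viewer there is one more tool, called after "Call:" as name(argument=value, ...), one argument or row to a line, values as JSON. drive_tool: Moves the arm, as the interface text tells. Its arguments: {"type":"object","properties":{"hand":{"type":"array","items":{"type":"number"}},"offset":{"type":"array","items":{"type":"array","items":{"type":"number"}}},"spin":{"type":"array","items":{"type":"number"}},"squeeze":{"type":"number"}},"required":["hand","offset","spin"]}

```bash
ls; mkdir -p pics
cat > h.py <<'E'
from station import manip
import numpy as np, cv2
def shot(n):
    s=manip.read_state(); im,d=manip.grab_frame(n); return s,im,d
def cam(n,s=None):
    c=manip.get_calibration(n)
    if n=='wrist':
        T=np.array(c['T_tool_cam']); R=np.array(s['eef_rot']); 
        Rw=R@T[:3,:3]; tw=R@T[:3,3]+np.array(s['tool_pos'])
    else:
        R=np.array(c['R']); Rw=R.T; tw=-R.T@np.array(c['t'])
    return np.array(c['mtx']),c['k1'],Rw,tw
def rays(n,s,px):
    """px: (N,2) row,col -> cam-frame slopes"""
    K,k1,Rw,tw=cam(n,s); px=np.atleast_2d(px).astype(float)
    xd=(px[:,1]-K[0,2])/K[0,0]; yd=(px[:,0]-K[1,2])/K[1,1]
    x,y=xd.copy(),yd.copy()
    for _ in range(20):
        f=1+k1*(x*x+y*y); x=xd/f; y=yd/f
    return np.stack([x,y,np.ones_like(x)],1),Rw,tw
def onz(n,s,px,z):
    r,Rw,tw=rays(n,s,px); w=r@Rw.T; t=(z-tw[2])/w[:,2]; return tw+w*t[:,None]
def cloud(n,s,d):
    rr,cc=np.mgrid[0:d.shape[0],0:d.shape[1]]
    r,Rw,tw=rays(n,s,np.stack([rr.ravel(),cc.ravel()],1))
    P=(r*d.reshape(-1,1))@Rw.T+tw; P[d.ravel()==0]=np.nan
    return P.reshape(*d.shape,3)
def proj(n,s,X):
    K,k1,Rw,tw=cam(n,s); p=(np.atleast_2d(X)-tw)@Rw; x,y=p[:,0]/p[:,2],p[:,1]/p[:,2]; f=1+k1*(x*x+y*y)
    return np.stack([K[1,1]*y*f+K[1,2],K[0,0]*x*f+K[0,2]],1)
def save(n,im): cv2.imwrite('pics/'+n,im[:,:,::-1])
E
cat > a.py <<'E'
from h import *
np.set_printoptions(precision=4,suppress=True)
s=manip.read_state(); print(s)
for n in ['top','scene']:
    s,im,d=shot(n); save(n+'0.png',im); P=cloud(n,s,d); print(n,cam(n,s)[2:])
    if n=='top':np.save('P.npy',P)
    for t in ['carrier','plate_a','mount_1','tray','cube','oil','forceps','light_source','head','ledge']:
        try: rs=manip.regions_of(n,t)
        except Exception as e: print(t,e); continue
        for r in rs[:5]:
            if r['confidence']<.3: continue
            q=P[r['mask']]; q=q[~np.isnan(q[:,0])]
            if len(q)<5: continue
            zt=np.percentile(q[:,2],90); top=q[q[:,2]>zt-.006]
            (c,wh,a)=cv2.minAreaRect((top[:,:2]*1000).astype(np.float32))
            print(t,round(r['confidence'],2),np.round(r['point']),'ztop',round(zt,4),'rect',np.round(c),np.round(wh),round(a,1))
E
python3 a.py
```

```text
pics
{'time': 0.0, 'joint_pos': array([66.2921,  5.012 , 10.0325, 95.1009,  0.0001, 90.0012]), 'qd': array([-0.0066, -0.031 ,  0.0053,  0.0953,  0.0367, -0.1093]), 'tau': array([ -0.0008, -52.0377,  46.4821,   0.0159,  -0.0001,   0.    ]), 'tool_pos': array([0.221 , 0.5034, 0.2306]), 'eef_rot': array([[-0.9156,  0.4021, -0.0006],
       [ 0.4021,  0.9156, -0.0013],
       [ 0.    , -0.0014, -1.    ]]), 'contact_force': array([-0.5341,  0.1658, -0.4678]), 'moment': array([-0.0375, -0.0376, -0.0471]), 'grasp_force': 0.0, 'finger_gap': 0.08535056316292278}
top (array([[ 0.0013, -0.9868,  0.1619],
       [-0.9998,  0.0019,  0.0196],
       [-0.0197, -0.1619, -0.9866]]), array([0.3597, 0.0392, 1.1504]))
carrier 0.74 [253. 171.] ztop 0.0581 rect [424. 369.] [154.  43.] 85.9
carrier 0.59 [177. 229.] ztop 0.0086 rect [642. 196.] [116.  33.] 1.6
plate_a 0.85 [176. 256.] ztop 0.0085 rect [651. 129.] [ 34. 151.] 86.5
plate_a 0.73 [175. 278.] ztop 0.0087 rect [649.  57.] [136.  34.] 4.5
plate_a 0.64 [176. 229.] ztop 0.0086 rect [641. 196.] [118.  33.] 1.4
mount_1 0.63 [219. 273.] ztop 0.0231 rec
[... 712 characters left out ...]
162.  43.] 84.8
carrier 0.62 [231. 315.] ztop 0.0392 rect [547. -35.] [50. 37.] 38.8
plate_a 0.77 [204. 284.] ztop 0.0081 rect [633. 199.] [123.  47.] 3.5
plate_a 0.7 [208. 300.] ztop 0.0076 rect [644. 133.] [ 48. 150.] 88.2
plate_a 0.37 [234. 318.] ztop 0.0391 rect [547. -35.] [50. 37.] 38.8
mount_1 0.41 [216. 270.] ztop 0.0217 rect [520. 120.] [25. 18.] 37.0
tray 0.91 [224. 229.] ztop 0.0126 rect [419. 179.] [ 91. 183.] 4.2
cube 0.87 [231. 313.] ztop 0.0392 rect [544. -39.] [40. 36.] 39.4
oil 0.48 [219. 335.] ztop 0.0452 rect [662.   1.] [17. 14.] 47.3
forceps 0.6 [287. 380.] ztop 0.0111 rect [ 516. -293.] [ 43. 110.] 5.3
ledge 0.86 [196. 195.] ztop 0.0563 rect [424. 365.] [161.  42.] 84.4
```

Run:
```python
import cv2
im=cv2.imread('pics/top0.png')[130:320,110:420]; cv2.imwrite('pics/top0c.png',cv2.resize(im,None,fx=2.58,fy=2.58,interpolation=cv2.INTER_CUBIC))
```

```text
(no output)
```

View pics/top0c.png

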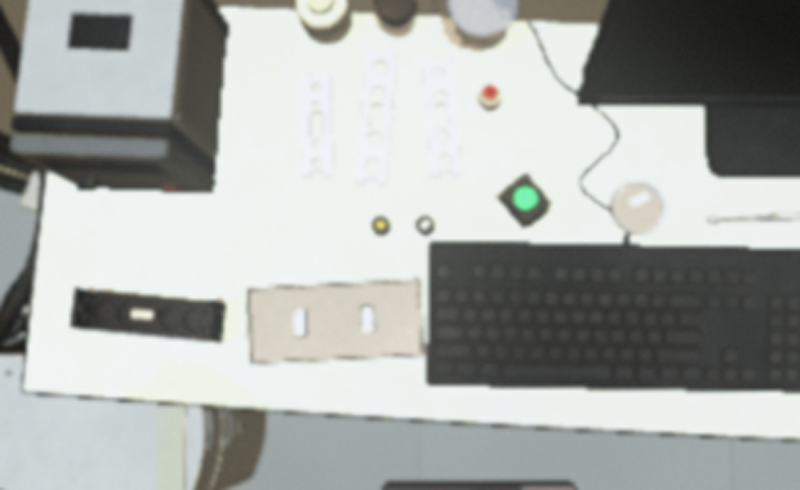

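View pics/scene0.png

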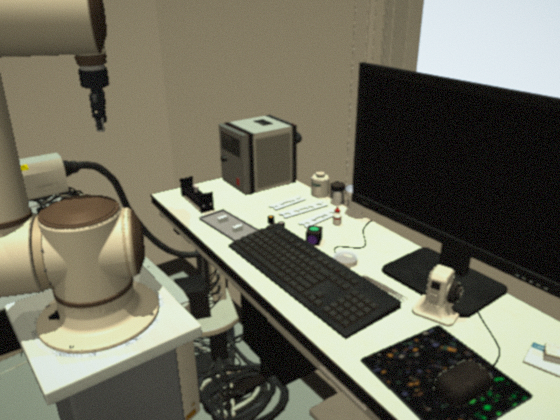

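```bash
cat >> h.py <<'E'
def to(x,y,z,ang):
    """world mm target + closing direction angle (deg, mod 180): offset(mm), spin(rad) for drive_tool"""
    s=manip.read_state(); R=np.array(s['eef_rot']); p=np.array(s['tool_pos'])*1000
    o=R.T@(np.array([x,y,z])-p); cur=np.degrees(np.arctan2(R[1,1],R[0,1]))
    d=(ang-cur+90)%180-90
    print('->',(x,y,z,ang),'offset',np.round(o,1).tolist(),'spin',round(-np.radians(d),3),'j6',round(s['joint_pos'][5],1),'cur',round(cur,1),np.round(p,1),'t',round(s['time'],1))
def top_rect(P,mask,lo,hi):
    q=P[mask]; q=q[~np.isnan(q[:,0])]; q=q[(q[:,2]>lo)&(q[:,2]<hi)]
    return len(q),cv2.minAreaRect((q[:,:2]*1000).astype(np.float32)) if len(q)>5 else None
E
python3 - <<'E'
from h import *
P=np.load('P.npy')
q=P[(P[...,2]>.05)&(P[...,1]>.2)&(P[...,0]>.45)]; print('lamp',np.nanmin(q,0),np.nanmax(q,0))
q=P[(abs(P[...,2]-.003)<.006)&(P[...,1]>.2)]; print('table',np.nanmin(q,0),np.nanmax(q,0))
q=P[(abs(P[...,2]-.003)<.006)&(abs(P[...,1]-.2)<.05)]; print('table',np.nanmin(q,0))
to(500,98,260,0)
E
```

```text
lamp [0.4503347  0.20001096 0.05001626] [0.8338398  0.92348962 0.58225678]
table [ 0.28292846  0.20000134 -0.00299028] [0.83285612 0.95432982 0.00899537]
table [-0.0267259   0.1500017  -0.00298537]
-> (500, 98, 260, 0) offset [-418.4, -259.2, -28.7] spin 1.157 j6 90.0 cur 66.3 [221.1 503.6 231.3] t 1.1
```

Call:
drive_tool(
  hand=[0, 0, 0, 0, 0, 0, 0, 0, 0, 0],
  offset=[
    [-60, -37, -29],
    [-120, -74, -29],
    [-180, -111, -29],
    [-240, -148, -29],
    [-300, -185, -29],
    [-360, -222, -29],
    [-418, -259, -29],
    [-418, -259, -29],
    [-418, -259, -29],
    [-418, -259, -29],
  ],
  spin=[0.17, 0.34, 0.51, 0.68, 0.85, 1.02, 1.157, 1.157, 1.157, 1.157],
)

```text
time: 2.35
tool_pos: [0.4996, 0.0984, 0.2602]
eef_rot: [[0.001, 1.0, -0.0], [1.0, -0.001, 0.0], [0.0, -0.0, -1.0]]
contact_force: [0.5, 0.2, 1.2]
finger_gap: 0.0855
grasp_force: 0.0
```

```bash
cat > w.py <<'E'
from h import *
import sys
np.set_printoptions(precision=4,suppress=True)
name=sys.argv[1]; ts=sys.argv[2:]
s,im,d=shot('wrist'); save(name+'.png',im); P=cloud('wrist',s,d); np.savez('last.npz',P=P,R=s['eef_rot'],p=s['tool_pos'],d=d)
print('t',s['time'],'pos',s['tool_pos'],'cam',cam('wrist',s)[3], 'gap',s['finger_gap'])
for t in ts:
    for r in manip.regions_of('wrist',t)[:5]:
        if r['confidence']<.3: continue
        q=P[r['mask']]; q=q[~np.isnan(q[:,0])]
        if len(q)<9: continue
        zt=np.percentile(q[:,2],90); top=q[q[:,2]>zt-.004]
        c,wh,a=cv2.minAreaRect((top[:,:2]*1000).astype(np.float32))
        print(t,round(r['confidence'],2),np.round(r['point']),'zt',round(zt*1000,1),'rect',np.round(c,1),np.round(wh,1),round(a,1))
E
python3 w.py w1 mount_1 plate_a tray
```

```text
t 2.35 pos [0.4996 0.0984 0.2602] cam [0.5001 0.1637 0.4023] gap 0.08550755177383061
mount_1 0.64 [200. 295.] zt 20.4 rect [525.3  73. ] [19.7 19.1] 11.3
mount_1 0.49 [161. 298.] zt 20.4 rect [525.3 120.9] [18.7 19.9] 45.1
plate_a 0.95 [216. 386.] zt 5.5 rect [649.7  54.7] [137.3  34.9] 4.2
plate_a 0.88 [160. 390.] zt 5.7 rect [649.9 126.6] [ 34.7 154.1] 86.5
plate_a 0.73 [ 93. 392.] zt 5.6 rect [641.5 194.1] [118.5  34.6] 1.8
tray 0.81 [111. 210.] zt 9.0 rect [422.5 170.5] [ 85.  189.9] 3.1
```

View pics/w1.png

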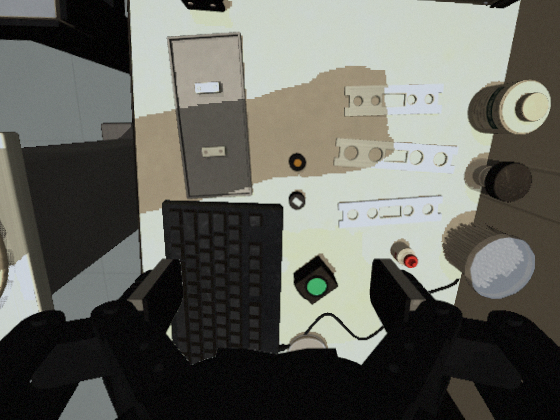

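Call:
drive_tool(
  hand=[110, 110, 110, 110, 110, 110, 110, 255, 255, 255],
  offset=[
    [22.5, 25.7, 50],
    [22.5, 25.7, 105],
    [22.5, 25.7, 160],
    [22.5, 25.7, 205],
    [22.5, 25.7, 235],
    [22.5, 25.7, 251],
    [22.5, 25.7, 251],
    [22.5, 25.7, 251],
    [22.5, 25.7, 251],
    [22.5, 25.7, 251],
  ],
  spin=[0, 0, 0, 0, 0, 0, 0, 0, 0, 0],
  squeeze=30,
)

```text
time: 3.8
tool_pos: [0.5264, 0.1212, 0.0109]
eef_rot: [[0.0, 1.0, 0.002], [1.0, -0.0, 0.001], [0.001, 0.002, -1.0]]
contact_force: [-1.1, 0.8, 6.8]
finger_gap: 0.0187
grasp_force: 29.4
```

Call:
drive_tool(
  hand=[255, 255, 255, 255, 255, 255, 255, 255, 255, 255],
  offset=[
    [0, 0, 0],
    [0, 0, -30],
    [0, 0, -80],
    [40, -20, -130],
    [80, -40, -150],
    [120, -60, -150],
    [150, -75, -150],
    [170, -100, -150],
    [170, -100, -150],
    [170, -100, -150],
  ],
  spin=[0, 0, 0, 0, 0, 0, 0, 0, 0, 0],
)

```text
time: 5.05
tool_pos: [0.4258, 0.2907, 0.1597]
eef_rot: [[-0.0, 1.0, 0.001], [1.0, 0.0, 0.0], [0.0, 0.001, -1.0]]
contact_force: [0.4, 0.4, -0.7]
finger_gap: 0.0182
grasp_force: 29.6
```

```bash
python3 w.py w2 carrier mount_1 head
```

```text
t 5.05 pos [0.4258 0.2907 0.1597] cam [0.4261 0.356  0.3018] gap 0.018163514212061853
carrier 0.92 [105. 280.] zt 57.2 rect [426.7 366.3] [150.6  42.7] 85.2
mount_1 0.71 [264. 278.] zt 168.8 rect [426.1 290.5] [21.2 18.1] 89.8
mount_1 0.42 [298. 272.] zt 9.3 rect [419.1 213.7] [ 81.4 172.6] 1.3
head 0.63 [111. 276.] zt 58.1 rect [426.9 367.3] [23.6  8.2] 89.8
```

View pics/w2.png

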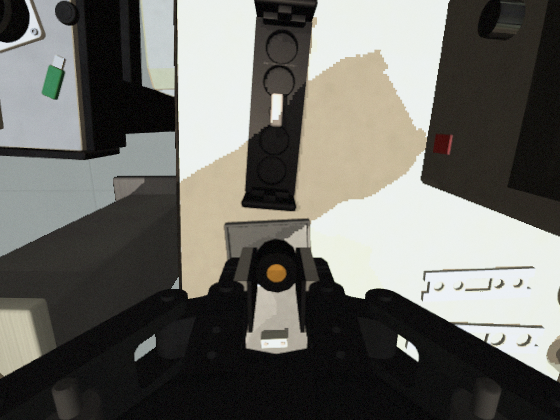

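```bash
cat > car.py <<'E'
from h import *
def cheeks(P,zlo=.054,zhi=.066,cx=.427,cy=.366,rad=.12):
    ok=(P[...,2]>zlo)&(P[...,2]<zhi)&(np.hypot(P[...,0]-cx,P[...,1]-cy)<rad)
    q=P[ok][:,:2]*1000
    # split by distance from the centre
    c=np.array([cx,cy])*1000; r=np.linalg.norm(q-c,axis=1); q=q[r>50]
    m=q.mean(0); u=np.linalg.svd(q-m,full_matrices=False)[2][0]
    a=(q-m)@u; A,B=q[a>0],q[a<0]
    ra,rb=cv2.minAreaRect(A.astype(np.float32)),cv2.minAreaRect(B.astype(np.float32))
    pa,pb=np.array(ra[0]),np.array(rb[0]); v=pa-pb
    print('cheeks',ra,rb,len(A),len(B)); print('mid',(pa+pb)/2,'len',np.linalg.norm(v),'angle',np.degrees(np.arctan2(v[1],v[0]))%180)
    return (pa+pb)/2,v/np.linalg.norm(v)
if __name__=='__main__':
    L=np.load('last.npz'); c,u=cheeks(L['P'])
    for x in (-49.5,-23.5,23.5,49.5): print(x,c+u*x)
E
python3 car.py
python3 - <<'E'
from h import *
for t in ['carrier','deck','head','ledge']:
    for r in manip.spot_point('wrist',t)[:3]:
        s=manip.read_state(); z={'carrier':0,'deck':.0225,'head':.053,'ledge':.0425}[t]
        print(t,round(r['confidence'],2),r['point'],onz('wrist',s,r['point'],z))
E
```

```text
cheeks ((420.7751159667969, 297.4871520996094), (12.334291458129883, 42.54438018798828), 85.3191146850586) ((433.1802673339844, 435.4004821777344), (9.054855346679688, 43.49470520019531), 89.4605941772461) 571 583
mid [426.97769165 366.44381714] len 138.47012094195878 angle 84.86014014415495
-49.5 [431.41225839 415.74477674]
-23.5 [429.08299101 389.84932321]
23.5 [424.87239229 343.03831106]
49.5 [422.54312491 317.14285754]
carrier 0.63 [116.9, 279.8] [[0.43024238 0.36301596 0.        ]]
deck 0.68 [112.9, 276.5] [[0.42708202 0.36584578 0.0225    ]]
head 0.55 [112.5, 277.2] [[0.42744073 0.36508996 0.053     ]]
ledge 0.8 [14.5, 282.1] [[0.43105611 0.43496824 0.0425    ]]
```

Run:
```python
from h import *
s=manip.read_state(); im=cv2.imread('pics/w2.png'); g=cv2.cvtColor(im,cv2.COLOR_BGR2GRAY)
K=cam('wrist',s)[0]; print('f',K[0,0])
roi=cv2.resize(cv2.equalizeHist(g[20:200,235:320]),None,fx=4,fy=4,interpolation=cv2.INTER_CUBIC)
c=cv2.HoughCircles(roi,cv2.HOUGH_GRADIENT,1,80,param1=80,param2=18,minRadius=55,maxRadius=80)
for x,y,r in c[0]:
    p=[(y+.5)/4-.5+20,(x+.5)/4-.5+235]; print(p,r/4,onz('wrist',s,p,.029)*1000)
to(424.9,343,120,-5.1); to(429.1,389.8,120,-5.1)
```

```text
f 316.0633734064327
[np.float32(81.75), np.float32(279.75)] 15.175 [[429.52594939 389.93039308  29.        ]]
[np.float32(48.5), np.float32(282.25)] 15.7 [[431.48379829 414.73032253  29.        ]]
[np.float32(160.25), np.float32(266.0)] 19.025 [[417.80419468 326.79393964  29.        ]]
[np.float32(141.25), np.float32(276.0)] 14.075 [[426.39991519 342.72516951  29.        ]]
[np.float32(180.25), np.float32(278.75)] 16.25 [[428.72468449 309.46239705  29.        ]]
[np.float32(65.0), np.float32(253.5)] 17.35 [[408.55500681 402.61195032  29.        ]]
-> (424.9, 343, 120, -5.1) offset [52.5, -0.8, 39.2] spin 0.088 j6 124.4 cur -0.0 [425.7 290.6 159.2] t 5.5
-> (429.1, 389.8, 120, -5.1) offset [99.3, 3.4, 39.2] spin 0.088 j6 124.4 cur -0.0 [425.7 290.6 159.2] t 5.5
```

Call:
drive_tool(
  hand=[255, 255, 255, 255, 255, 255, 255, 255, 255, 255],
  offset=[
    [30, -0.4, 0],
    [52.4, -0.4, 30],
    [52.4, -0.4, 70],
    [52.4, -0.4, 95],
    [52.4, -0.4, 105],
    [52.4, -0.4, 112],
    [52.4, -0.4, 118],
    [52.4, -0.4, 123],
    [52.4, -0.4, 126],
    [52.4, -0.4, 126],
  ],
  spin=[0.05, 0.088, 0.088, 0.088, 0.088, 0.088, 0.088, 0.088, 0.088, 0.088],
)

```text
time: 6.7
tool_pos: [0.425, 0.3433, 0.0333]
eef_rot: [[0.088, 0.996, -0.0], [0.996, -0.088, -0.0], [-0.0, -0.0, -1.0]]
contact_force: [-0.4, 0.5, -1.3]
finger_gap: 0.0186
grasp_force: 29.6
```

Call:
drive_tool(
  hand=[180, 150, 150, 150, 150, 110, 110, 110, 110, 110],
  offset=[
    [0, 0, 0],
    [0, 0, 0],
    [0, 0, 0],
    [0, 0, -30],
    [0, 0, -70],
    [-50, 0, -110],
    [-100, 0, -110],
    [-160, 40, -110],
    [-160, 40, -110],
    [-160, 40, -110],
  ],
  spin=[0, 0, 0, 0, 0, 0, 0, 0, 0, 0],
)

```text
time: 7.95
tool_pos: [0.451, 0.18, 0.1433]
eef_rot: [[0.09, 0.996, -0.0], [0.996, -0.09, 0.0], [0.0, -0.0, -1.0]]
contact_force: [1.3, -0.2, -0.9]
finger_gap: 0.0485
grasp_force: 0.0
```

```bash
python3 w.py w3 mount_1; python3 -c "
from h import *
to(525.5,73,10.9,0)
to(525.5,73,80,0)"
```

```text
t 7.95 pos [0.451  0.18   0.1433] cam [0.4574 0.245  0.2855] gap 0.0484751433023813
mount_1 0.57 [  1. 221.] zt 38.6 rect [425.3 332.8] [ 2.  10.5] 84.8
-> (525.5, 73, 10.9, 0) offset [-101.2, 84.2, 132.2] spin -0.087 j6 116.9 cur -5.0 [450.5 181.1 143.2] t 8.1
-> (525.5, 73, 80, 0) offset [-101.2, 84.2, 63.1] spin -0.087 j6 116.9 cur -5.0 [450.5 181.1 143.2] t 8.1
```

Call:
drive_tool(
  hand=[110, 110, 110, 110, 110, 110, 255, 255, 255, 255],
  offset=[
    [-50, 42, 30],
    [-101.2, 84.2, 60],
    [-101.2, 84.2, 100],
    [-101.2, 84.2, 120],
    [-101.2, 84.2, 132],
    [-101.2, 84.2, 132],
    [-101.2, 84.2, 132],
    [-101.2, 84.2, 132],
    [-101.2, 84.2, 132],
    [-101.2, 84.2, 132],
  ],
  spin=[0, 0, 0, 0, 0, 0, 0, 0, 0, 0],
)

```text
time: 9.3
tool_pos: [0.5259, 0.0744, 0.0119]
eef_rot: [[0.085, 0.996, 0.001], [0.996, -0.085, 0.002], [0.002, 0.001, -1.0]]
contact_force: [-0.8, 3.9, 5.2]
finger_gap: 0.0186
grasp_force: 29.8
```

Call:
drive_tool(
  hand=[255, 255, 255, 255, 255, 255, 255, 255, 255, 255],
  offset=[
    [0, 0, -40],
    [0, 0, -90],
    [50, -25, -110],
    [100, -50, -110],
    [150, -75, -110],
    [200, -100, -110],
    [230, -125, -110],
    [230, -125, -110],
    [230, -125, -110],
    [230, -125, -110],
  ],
  spin=[0, 0, 0, 0, 0, 0, 0, 0, 0, 0],
)

```text
time: 10.55
tool_pos: [0.4217, 0.3118, 0.1212]
eef_rot: [[0.088, 0.996, -0.0], [0.996, -0.088, -0.0], [-0.0, -0.0, -1.0]]
contact_force: [-0.2, 0.2, 0.2]
finger_gap: 0.0184
grasp_force: 33.6
```

```bash
python3 w.py w4 mount_1 head carrier; python3 car.py; python3 -c "
from h import *
to(429.4,389.9,33,-5.1)"
```

```text
t 10.55 pos [0.4217 0.3118 0.1212] cam [0.428  0.3769 0.2633] gap 0.01840170414625645
mount_1 0.84 [172. 275.] zt 41.3 rect [425.3 343. ] [20.1 19.7] 45.3
mount_1 0.75 [272. 276.] zt 129.4 rect [421.9 307.5] [21.5 17.9] 84.8
mount_1 0.45 [325. 279.] zt 17.0 rect [423.  260.8] [122.2  29.7] 84.6
head 0.64 [141. 277.] zt 58.1 rect [426.6 367.3] [23.5  8.3] 87.0
carrier 0.84 [119. 279.] zt 57.7 rect [426.9 367.9] [153.1  43.4] 85.3
cheeks ((420.7389831542969, 298.12664794921875), (11.815967559814453, 42.6031608581543), 88.15235900878906) ((432.66796875, 437.57061767578125), (13.067961692810059, 43.36774444580078), 87.59845733642578) 477 1245
mid [426.70347595 367.84863281] len 139.95328288555783 angle 85.11043383362255
-49.5 [430.92263234 417.16849412]
-23.5 [428.70650979 391.26311242]
23.5 [424.70044211 344.4341532 ]
49.5 [422.48431957 318.5287715 ]
-> (429.4, 389.9, 33, -5.1) offset [78.5, 0.5, 88.3] spin -0.0 j6 131.6 cur -5.1 [421.9 311.7 121.3] t 10.8
```

Run:
```python
from h import *
L=np.load('last.npz'); P=L['P']; s={'eef_rot':L['R'],'tool_pos':L['p']}
im=cv2.imread('pics/w4.png')
ok=(abs(P[...,2]-.1294)<.0015)&(np.hypot(P[...,0]-.4217,P[...,1]-.31)<.02)
q=P[ok]*1000; print(len(q),q.min(0),q.max(0),q.mean(0)); print(L['p'])
for r in manip.regions_of('wrist','mount_1')[:3]:
    m=r['mask']; v,u=np.where(m); print(r['confidence'],r['point'],v.min(),v.max(),u.min(),u.max())
cv2.imwrite('pics/w4c.png',cv2.resize(im[90:330,180:380],None,fx=3,fy=2.5*1.0))
```

```text
1320 [404.28370139 297.3869901  127.90742408] [440.63259961 323.7193865  130.88228487] [421.9733704  308.71940771 128.9350719 ]
[0.42171253 0.31184994 0.12118005]
0.84 [171.6, 275.4] 160 188 262 290
0.75 [271.8, 275.7] 246 298 257 295
0.45 [325.2, 279.2] 248 352 246 322
```

View pics/w4c.png

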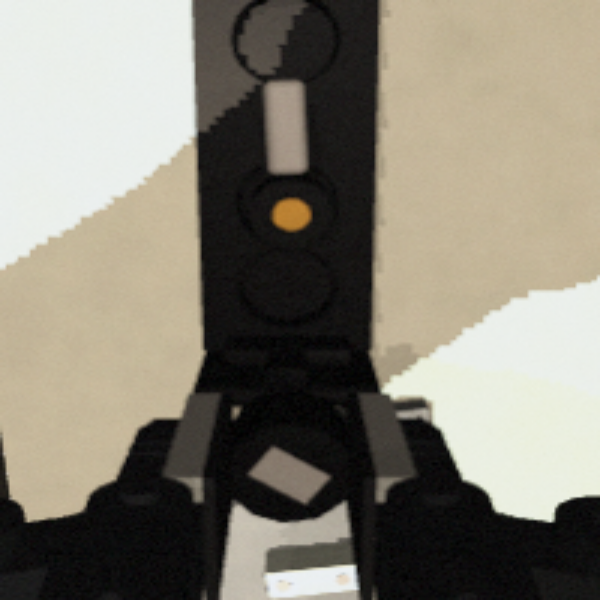

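Run:
```python
from h import *
L=np.load('last.npz'); s={'eef_rot':L['R'],'tool_pos':L['p']}
print(onz('wrist',s,[[280,276.3]],.130)*1000, L['p'])
to(429.4,389.9,33,-5.1)
```

```text
[[422.04824847 307.61026108 130.        ]] [0.42171253 0.31184994 0.12118005]
-> (429.4, 389.9, 33, -5.1) offset [78.5, 0.6, 88.3] spin 0.0 j6 131.6 cur -5.1 [421.8 311.8 121.3] t 10.8
```

Call:
drive_tool(
  hand=[255, 255, 255, 255, 255, 255, 255, 255, 255, 255],
  offset=[
    [40, 0.5, 0],
    [82.5, 0.5, 0],
    [82.5, 0.5, 40],
    [82.5, 0.5, 60],
    [82.5, 0.5, 68],
    [82.5, 0.5, 75],
    [82.5, 0.5, 81],
    [82.5, 0.5, 86],
    [82.5, 0.5, 88],
    [82.5, 0.5, 88],
  ],
  spin=[0, 0, 0, 0, 0, 0, 0, 0, 0, 0],
)

```text
time: 12.05
tool_pos: [0.4292, 0.3944, 0.0333]
eef_rot: [[0.088, 0.996, 0.0], [0.996, -0.088, -0.0], [-0.0, 0.0, -1.0]]
contact_force: [-0.3, 0.2, 0.0]
finger_gap: 0.0185
grasp_force: 33.6
```

Call:
drive_tool(
  hand=[180, 150, 150, 150, 150, 110, 110, 110, 110, 110],
  offset=[
    [0, 0, 0],
    [0, 0, 0],
    [0, 0, 0],
    [0, 0, -30],
    [0, 0, -70],
    [-50, 0, -130],
    [-80, 0, -150],
    [-80, 0, -150],
    [-80, 0, -150],
    [-80, 0, -150],
  ],
  spin=[0, 0, 0, 0, 0, -0.18, -0.36, -0.54, -0.72, -0.72],
)

```text
time: 13.3
tool_pos: [0.4223, 0.3146, 0.1835]
eef_rot: [[-0.59, 0.808, 0.0], [0.808, 0.59, 0.0], [-0.0, 0.0, -1.0]]
contact_force: [0.8, -0.1, 0.3]
finger_gap: 0.0483
grasp_force: 0.0
```

```bash
python3 w.py w5 mount_1 head carrier; python3 car.py; python3 -c "
from h import *
to(630,53,150,94.2)"
```

```text
t 13.3 pos [0.4223 0.3146 0.1835] cam [0.3837 0.3672 0.3256] gap 0.04834842370863144
mount_1 0.77 [136. 333.] zt 41.6 rect [429.3 388.8] [19.6 19. ] 36.4
mount_1 0.69 [173. 298.] zt 41.3 rect [424.9 342.6] [19.3 20.1] 36.7
head 0.65 [160. 315.] zt 58.3 rect [426.5 366.9] [23.   9.3] 84.9
carrier 0.61 [148. 320.] zt 57.9 rect [426.6 367. ] [153.1  43.2] 84.9
cheeks ((420.130615234375, 296.9830322265625), (12.349224090576172, 42.77497482299805), 85.60536193847656) ((432.8230895996094, 437.2062683105469), (12.192377090454102, 43.17485809326172), 85.17609405517578) 460 600
mid [426.47685242 367.09465027] len 140.79650153102864 angle 84.82789840398375
-49.5 [430.93916131 416.39310663]
-23.5 [428.5953223  390.49896793]
23.5 [424.35838254 343.6903326 ]
49.5 [422.01454352 317.79619391]
-> (630, 53, 150, 94.2) offset [-334.0, 14.0, 33.1] spin -1.015 j6 90.7 cur 36.1 [422.1 314.8 183.1] t 13.5
```

Call:
drive_tool(
  hand=[110, 110, 110, 110, 110, 110, 110, 110, 110, 110],
  offset=[
    [-50, 2, 0],
    [-100, 4, 0],
    [-150, 6, 0],
    [-200, 8, 0],
    [-250, 10, 0],
    [-300, 12, 0],
    [-346, 26, 33],
    [-346, 26, 33],
    [-346, 26, 33],
    [-346, 26, 33],
  ],
  spin=[-0.15, -0.32, -0.49, -0.66, -0.83, -1.015, -1.015, -1.015, -1.015, -1.015],
)

```text
time: 14.75
tool_pos: [0.6474, 0.0518, 0.1516]
eef_rot: [[-0.997, -0.077, 0.002], [-0.077, 0.997, 0.0], [-0.002, 0.0, -1.0]]
contact_force: [0.3, -0.4, 0.4]
finger_gap: 0.0483
grasp_force: 0.0
```

```bash
python3 w.py w6 plate_a cube oil; python3 -c "
from h import *
to(649.7,54.7,1,94.2)"
```

```text
t 14.75 pos [0.6474 0.0518 0.1516] cam [0.5817 0.0459 0.2936] gap 0.04833316925067746
plate_a 0.78 [185. 359.] zt 5.3 rect [647.8 111.2] [ 66.7 150.3] 86.3
plate_a 0.62 [194. 284.] zt 5.4 rect [650.2  53.9] [135.4  34. ] 4.2
plate_a 0.55 [193. 433.] zt 5.3 rect [641.7 194.1] [118.3  35.8] 2.2
cube 0.97 [ 78. 177.] zt 38.0 rect [551.7 -35.2] [44.1 38.4] 38.6
oil 0.65 [218. 219.] zt 46.6 rect [666.8   1.6] [15.7 15.9] 1.2
-> (649.7, 54.7, 1, 94.2) offset [-2.3, 3.0, 150.2] spin 0.004 j6 0.1 cur 94.4 [647.5  51.5 151.2] t 14.9
```

```bash
python3 -c "
from h import *
to(636,53.2,0,94.2)"
```

```text
-> (636, 53.2, 0, 94.2) offset [11.5, 2.5, 151.2] spin 0.004 j6 0.1 cur 94.4 [647.5  51.5 151.2] t 14.9
```

Call:
drive_tool(
  hand=[129, 129, 129, 129, 129, 129, 129, 129, 129, 129],
  offset=[
    [11.5, 2.5, 30],
    [11.5, 2.5, 60],
    [11.5, 2.5, 90],
    [11.5, 2.5, 115],
    [11.5, 2.5, 130],
    [11.5, 2.5, 138],
    [11.5, 2.5, 144],
    [11.5, 2.5, 148],
    [11.5, 2.5, 151],
    [11.5, 2.5, 151],
  ],
  spin=[0, 0, 0, 0, 0, 0, 0, 0, 0, 0],
)

```text
time: 16.2
tool_pos: [0.636, 0.0525, -0.0007]
eef_rot: [[-0.997, -0.076, 0.0], [-0.076, 0.997, 0.0], [-0.0, 0.0, -1.0]]
contact_force: [0.1, -0.8, 0.4]
finger_gap: 0.042
grasp_force: 0.0
```

```bash
python3 w.py w7 plate_a
```

```text
t 16.2 pos [ 0.636   0.0525 -0.0007] cam [0.5704 0.0466 0.1415] gap 0.041977993376173896
plate_a 0.92 [297. 541.] zt 5.1 rect [649.2 170.5] [111.5  75.7] 29.6
plate_a 0.8 [234. 279.] zt 5.3 rect [632.6  53.2] [101.8  33.9] 4.3
plate_a 0.62 [227. 446.] zt 5.2 rect [642.4 108.6] [ 74.5 140.6] 86.5
```

View pics/w7.png

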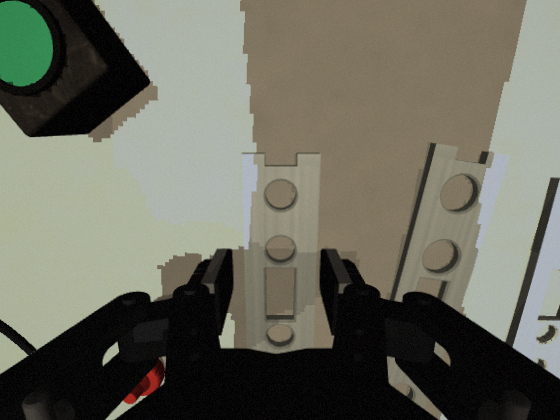

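Call:
drive_tool(
  hand=[255, 255, 255, 255, 255],
  offset=[
    [0, 0.7, 0],
    [0, 0.7, 0],
    [0, 0.7, 0],
    [0, 0.7, 0],
    [0, 0.7, 0],
  ],
  spin=[0, 0, 0, 0, 0],
  squeeze=50,
)

```text
time: 16.92
tool_pos: [0.6362, 0.0532, -0.0001]
eef_rot: [[-0.997, -0.076, 0.001], [-0.076, 0.997, 0.0], [-0.001, -0.0, -1.0]]
contact_force: [0.1, 0.3, 5.4]
finger_gap: 0.0321
grasp_force: 50.2
```

Call:
drive_tool(
  hand=[255, 255, 255, 255, 255, 255, 255, 255, 255, 255],
  offset=[
    [0, 0, -15],
    [0, 0, -40],
    [0, 0, -90],
    [0, 0, -150],
    [40, 30, -160],
    [80, 70, -160],
    [110, 110, -160],
    [140, 150, -160],
    [160, 190, -160],
    [160, 190, -160],
  ],
  spin=[0, 0, 0, 0, 0, 0, 0, 0, 0, 0],
)

```text
time: 18.18
tool_pos: [0.4604, 0.2325, 0.1601]
eef_rot: [[-0.997, -0.08, 0.0], [-0.08, 0.997, 0.001], [-0.0, 0.001, -1.0]]
contact_force: [0.1, -0.2, -1.3]
finger_gap: 0.032
grasp_force: 49.8
```

```bash
python3 w.py w8 plate_a; python3 -c "
from h import *
to(426.5,320,160,174.9)"
```

```text
t 18.175 pos [0.4604 0.2325 0.1601] cam [0.3949 0.2263 0.3022] gap 0.03195654764431097
plate_a 0.84 [333. 240.] zt 5.7 rect [554.1 204.6] [ 18.  163.3] 86.3
plate_a 0.56 [236. 276.] zt 165.5 rect [457.3 231.1] [101.7  33.7] 4.8
-> (426.5, 320, 160, 174.9) offset [28.3, 91.8, -0.2] spin -1.404 j6 22.1 cur 94.4 [461.8 230.6 159.8] t 18.3
```

```bash
python3 -c "
from h import *
to(425.3,353.1,100,174.9)"
```

```text
-> (425.3, 353.1, 100, 174.9) offset [26.9, 124.9, 59.8] spin -1.404 j6 22.1 cur 94.4 [461.8 230.6 159.8] t 18.3
```

Call:
drive_tool(
  hand=[255, 255, 255, 255, 255, 255, 255, 255, 255, 255],
  offset=[
    [5, 15, 0],
    [10, 30, 0],
    [14, 45, 0],
    [18, 60, 0],
    [22, 80, 0],
    [26.9, 100, 0],
    [26.9, 124.9, 0],
    [26.9, 124.9, 20],
    [26.9, 124.9, 45],
    [26.9, 124.9, 59.8],
  ],
  spin=[-0.17, -0.34, -0.51, -0.68, -0.85, -1.02, -1.19, -1.36, -1.404, -1.404],
)

```text
time: 19.52
tool_pos: [0.426, 0.3519, 0.0983]
eef_rot: [[-0.092, -0.996, -0.001], [-0.996, 0.092, -0.001], [0.001, 0.001, -1.0]]
contact_force: [0.2, -0.3, 0.6]
finger_gap: 0.0318
grasp_force: 49.8
```

Call:
drive_tool(
  hand=[255, 255],
  offset=[
    [0, 0, 0],
    [0, 0, 0],
  ],
  spin=[0, 0],
)

```text
time: 19.77
tool_pos: [0.4261, 0.3529, 0.1005]
eef_rot: [[-0.092, -0.996, 0.001], [-0.996, 0.092, 0.001], [-0.001, -0.001, -1.0]]
contact_force: [-0.4, 0.0, -0.1]
finger_gap: 0.0321
grasp_force: 49.8
```

```bash
python3 w.py w9 plate_a carrier; python3 -c "
from h import *
to(425.3,353.1,100,174.9)"
```

```text
t 19.775 pos [0.4261 0.3529 0.1005] cam [0.4204 0.2861 0.2425] gap 0.032063375573395475
plate_a 0.81 [24. 18.] zt 5.6 rect [595.9 196.7] [31.2 26.8] 0.8
plate_a 0.71 [239. 277.] zt 105.7 rect [426.5 348.6] [102.1  33.8] 85.0
carrier 0.87 [190. 279.] zt 59.4 rect [425.  343.7] [105.   42.4] 84.7
-> (425.3, 353.1, 100, 174.9) offset [0.2, 0.7, 0.5] spin -0.002 j6 -45.1 cur 174.8 [426.  353.2 100.5] t 19.9
```

View pics/w9.png

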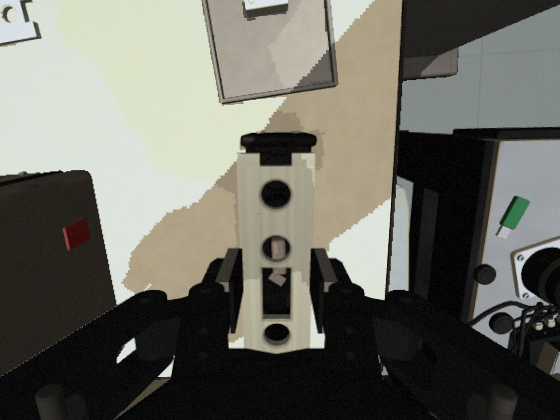

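```bash
cat > fit.py <<'E'
from h import *
L=np.load('last.npz'); P=L['P']; 
def ext(zlo,zhi,name,u,o,box):
    n=np.array([-u[1],u[0]]); q=P[(P[...,2]>zlo)&(P[...,2]<zhi)][:,:2]*1000-o
    a,l=q@u,q@n; k=(a>box[0])&(a<box[1])&(abs(l)<box[2]); a,l=a[k],l[k]
    # edges of strips
    A=np.round(a); w=[(x,l[A==x].min(),l[A==x].max()) for x in np.unique(A) if (A==x).sum()>12]
    w=np.array(w); mid=(w[:,1]+w[:,2])/2; f=np.polyfit(w[:,0],mid,1)
    print(name,'n',len(a),'along',np.percentile(a,[.5,99.5]),'lat',np.percentile(l,[.5,99.5]),'midline',f,'width',np.median(w[:,2]-w[:,1]))
t=np.radians(84.9); u=np.array([np.cos(t),np.sin(t)]); o=np.array([426.5,367.])
ext(.1035,.1075,'plate',u,o,(-90,-20,21))
ext(.057,.063,'cheek',u,o,(-85,-60,30))
ext(.026,.063,'all',u,o,(-85,-30,30))
E
python3 fit.py
```

```text
plate n 6268 along [-69.15402215 -20.33638947] lat [-18.38284479  15.11673316] midline [ 0.00271283 -1.52764815] width 33.25741323095559
cheek n 1003 along [-75.85348768 -65.06433693] lat [-21.41140915  20.79302468] midline [-0.12026898 -9.49973323] width 41.27045896337039
all n 1948 along [-76.16032674 -30.55048129] lat [-21.41349302  20.80770738] midline [-0.06581751 -5.0405327 ] width 25.06266068598687
```

Call:
drive_tool(
  hand=[255, 255, 255, 255, 255, 255, 255, 255, 255, 255],
  offset=[
    [-1.5, 1.3, 10],
    [-1.5, 1.3, 25],
    [-1.5, 1.3, 36],
    [-1.5, 1.3, 40],
    [-1.5, 1.3, 43],
    [-1.5, 1.3, 46],
    [-1.5, 1.3, 49],
    [-1.5, 1.3, 52],
    [-1.5, 1.3, 55],
    [-1.5, 1.3, 55],
  ],
  spin=[0, 0, 0, 0, 0, 0, 0, 0, 0, 0],
)

```text
time: 21.18
tool_pos: [0.4243, 0.3545, 0.0442]
eef_rot: [[-0.09, -0.996, -0.0], [-0.996, 0.09, -0.0], [0.0, 0.0, -1.0]]
contact_force: [-0.6, -0.9, 0.1]
finger_gap: 0.0322
grasp_force: 49.8
```

```bash
python3 w.py w10 plate_a carrier;  sed -i 's/^ext(.1035.*/ext(.047,.054,"plate",u,o,(-90,-20,21))/' fit.py; python3 fit.py
```

```text
t 21.175 pos [0.4243 0.3545 0.0442] cam [0.4188 0.2878 0.1864] gap 0.032220722075861956
plate_a 0.84 [234. 276.] zt 49.5 rect [424.6 349.3] [103.1  33.8] 85.0
carrier 0.85 [186. 276.] zt 59.6 rect [424.  335.1] [88.1 43.4] 84.8
plate n 6304 along [-76.13568006 -20.32522753] lat [-17.46417107  17.94937333] midline [-0.0164473  -0.30250988] width 33.22868397904071
cheek n 2083 along [-76.03444732 -64.96178718] lat [-21.34806603  20.77632604] midline [-0.0054931  -0.72822464] width 41.18104899356584
all n 8458 along [-76.14395923 -30.30698713] lat [-21.74411027  21.27236951] midline [ 0.00220075 -0.12649836] width 43.047930752570096
```

Call:
drive_tool(
  hand=[255, 255, 190, 150, 135, 135, 135, 135, 150, 150],
  offset=[
    [0, 0, 1.5],
    [0, 0, 1.5],
    [0, 0, 1.5],
    [0, 0, 1.5],
    [0, 0, 1.5],
    [0, 0, 1.5],
    [0, 0, -30],
    [0, 0, -60],
    [10, 0, -80],
    [10, 0, -80],
  ],
  spin=[0, 0, 0, 0, 0, 0, 0, 0, 0, 0],
)

```text
time: 22.58
tool_pos: [0.4241, 0.3444, 0.1259]
eef_rot: [[-0.091, -0.996, 0.002], [-0.996, 0.091, 0.001], [-0.002, -0.002, -1.0]]
contact_force: [-0.8, 0.1, -0.5]
finger_gap: 0.0353
grasp_force: 0.0
```

```bash
python3 w.py w11 plate_a carrier head;  python3 fit.py; python3 -c "
from h import *
to(426.5,367,49.5,174.9)"
```

```text
t 22.575 pos [0.4241 0.3444 0.1259] cam [0.4182 0.2775 0.2679] gap 0.03531542731073275
plate_a 0.71 [39. 29.] zt 5.6 rect [608.1 192.9] [53.4 35. ] 2.1
plate_a 0.57 [233. 279.] zt 47.7 rect [426.7 367. ] [137.2  34. ] 85.2
carrier 0.86 [246. 277.] zt 59.2 rect [426.7 366.9] [152.1  42.4] 84.9
head 0.64 [252. 278.] zt 57.9 rect [427.1 366.1] [23.   8.6] 88.6
plate n 1069 along [-76.11649996 -20.64585848] lat [-17.1374988   16.60401569] midline [-0.01451713 -0.84251963] width 32.35147785568191
cheek n 721 along [-76.07811821 -64.90494036] lat [-21.33364257  20.55192194] midline [-0.00286809 -0.71140686] width 40.7077797203895
all n 3485 along [-76.10137185 -30.30862629] lat [-21.66364065  20.97312186] midline [0.0104275 0.151088 ] width 42.33910094266378
-> (426.5, 367, 49.5, 174.9) offset [-23.1, -1.4, 73.6] spin -0.002 j6 -45.7 cur 174.8 [423.1 344.2 123.1] t 22.8
```

View pics/w11.png

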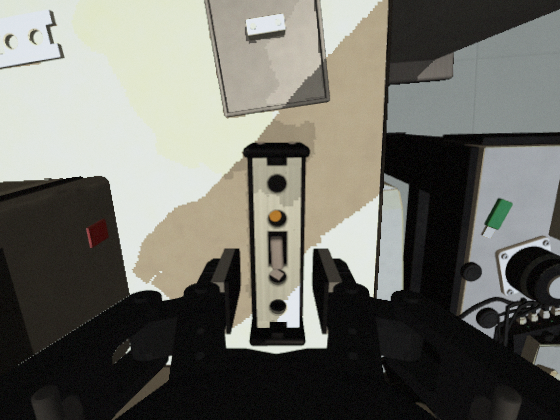

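Call:
drive_tool(
  hand=[170, 170, 170, 170, 170, 170, 170, 255, 255, 255],
  offset=[
    [-23, -1.5, 10],
    [-23, -1.5, 30],
    [-23, -1.5, 50],
    [-23, -1.5, 62],
    [-23, -1.5, 70],
    [-23, -1.5, 73.3],
    [-23, -1.5, 73.3],
    [-23, -1.5, 73.3],
    [-23, -1.5, 73.3],
    [-23, -1.5, 73.3],
  ],
  spin=[0, 0, 0, 0, 0, 0, 0, 0, 0, 0],
  squeeze=30,
)

```text
time: 24.02
tool_pos: [0.427, 0.3676, 0.0517]
eef_rot: [[-0.09, -0.996, 0.0], [-0.996, 0.09, 0.001], [-0.001, -0.0, -1.0]]
contact_force: [-2.5, -0.4, 4.4]
finger_gap: 0.0078
grasp_force: 32.1
```

Call:
drive_tool(
  hand=[255, 255, 255, 255, 255, 255, 255, 255, 255, 255],
  offset=[
    [0, 0, 0],
    [0, 0, 0],
    [0, 0, 0],
    [0, 0, 0],
    [0, 0, 0],
    [0, 0, 0],
    [0, 0, 0],
    [0, 0, 0],
    [0, 0, 0],
    [0, 0, 0],
  ],
  spin=[-0.15, -0.3, -0.45, -0.6, -0.75, -0.9, -1.05, -1.2, -1.35, -1.45],
)

```text
time: 25.28
tool_pos: [0.4269, 0.368, 0.0516]
eef_rot: [[0.979, -0.206, -0.0], [-0.206, -0.979, 0.001], [-0.0, -0.001, -1.0]]
contact_force: [-3.8, 1.5, 2.7]
finger_gap: 0.0079
grasp_force: 32.0
```

Call:
drive_tool(
  hand=[255, 255, 170, 170, 170, 170, 170, 170, 170, 170],
  offset=[
    [0, 0, 0],
    [0, 0, 0],
    [0, 0, 0],
    [0, 0, 0],
    [0, 0, -30],
    [0, 0, -70],
    [0, 0, -110],
    [0, 0, -110],
    [0, 0, -110],
    [0, 0, -110],
  ],
  spin=[0, 0, 0, 0, 0, 0, 0, 0, 0, 0],
)

```text
time: 26.52
tool_pos: [0.4267, 0.3669, 0.1597]
eef_rot: [[0.978, -0.21, -0.002], [-0.21, -0.978, -0.002], [-0.001, 0.002, -1.0]]
contact_force: [-0.2, -0.6, -0.2]
finger_gap: 0.0284
grasp_force: 0.0
```

```bash
python3 w.py w12 plate_a carrier head tray;  python3 car.py
```

```text
t 26.525 pos [0.4267 0.3669 0.1597] cam [0.492  0.3524 0.3017] gap 0.028448136114170217
plate_a 0.93 [198. 282.] zt 47.6 rect [428.1 366.6] [135.6  34.5] 85.4
carrier 0.57 [198. 274.] zt 58.9 rect [427.4 366.9] [152.3  43.6] 85.0
head 0.75 [207. 274.] zt 57.9 rect [428.  367.4] [ 8.1 23.5] 77.9
tray 0.67 [161. 469.] zt 9.4 rect [421.5 178.9] [ 85.1 173.9] 2.9
cheeks ((433.4537658691406, 436.5274353027344), (12.23983383178711, 43.629600524902344), 84.431884765625) ((421.56671142578125, 297.08447265625), (12.122896194458008, 42.87774658203125), 85.63460540771484) 570 583
mid [427.51023865 366.80595398] len 139.94871165883674 angle 85.12750306449468
-49.5 [423.30577554 317.48483791]
-23.5 [425.51418041 343.39087868]
23.5 [429.50629689 390.22102928]
49.5 [431.71470175 416.12707005]
```

View pics/w12.png

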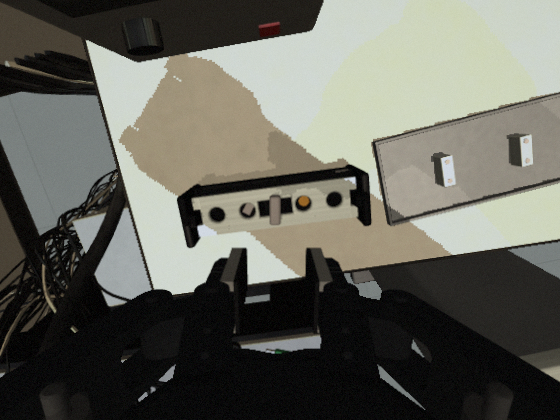

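```bash
python3 -c "
from h import *
to(427.2,366.9,2,175.0)"
```

```text
-> (427.2, 366.9, 2, 175.0) offset [0.4, 0.2, 158.7] spin 1.447 j6 -127.2 cur -102.1 [426.9 367.2 160.7] t 26.8
```

Call:
drive_tool(
  hand=[85, 85, 85, 85, 85, 85, 85, 85, 85, 85],
  offset=[
    [0, 0, 0],
    [0, 0, 0],
    [0, 0, 0],
    [0.4, 0.2, 10],
    [0.4, 0.2, 20],
    [0.4, 0.2, 30],
    [0.4, 0.2, 40],
    [0.4, 0.2, 50],
    [0.4, 0.2, 60],
    [0.4, 0.2, 60],
  ],
  spin=[0.17, 0.34, 0.51, 0.68, 0.85, 1.02, 1.19, 1.36, 1.447, 1.447],
)

```text
time: 28.02
tool_pos: [0.427, 0.3668, 0.1003]
eef_rot: [[-0.087, -0.996, -0.001], [-0.996, 0.087, -0.001], [0.001, 0.001, -1.0]]
contact_force: [-1.0, 0.2, 0.8]
finger_gap: 0.0569
grasp_force: 0.0
```

Call:
drive_tool(
  hand=[85, 85, 85, 85, 85, 255, 255, 255, 255, 255],
  offset=[
    [0, 0, 30],
    [0, 0, 60],
    [0, 0, 85],
    [0, 0, 98],
    [0, 0, 98],
    [0, 0, 98],
    [0, 0, 98],
    [0, 0, 98],
    [0, 0, 98],
    [0, 0, 98],
  ],
  spin=[0, 0, 0, 0, 0, 0, 0, 0, 0, 0],
  squeeze=90,
)

```text
time: 29.28
tool_pos: [0.428, 0.3677, 0.0047]
eef_rot: [[-0.087, -0.996, 0.002], [-0.996, 0.087, 0.001], [-0.002, -0.001, -1.0]]
contact_force: [-0.4, -0.7, 5.9]
finger_gap: 0.0423
grasp_force: 92.7
```

```bash
python3 -c "
from h import *
to(520,230,60,180);to(520,230,3.5,180)"
```

```text
-> (520, 230, 60, 180) offset [129.0, -103.8, -55.3] spin -0.087 j6 -44.3 cur 175.0 [428.  367.7   4.7] t 29.3
-> (520, 230, 3.5, 180) offset [129.1, -103.7, 1.2] spin -0.087 j6 -44.3 cur 175.0 [428.  367.7   4.7] t 29.3
```

Call:
drive_tool(
  hand=[255, 255, 255, 255, 255, 255, 255, 255, 255, 255],
  offset=[
    [0, 0, -15],
    [0, 0, -40],
    [0, 0, -55],
    [35, -25, -55],
    [70, -55, -55],
    [105, -85, -55],
    [129, -103.8, -55],
    [129, -103.8, -35],
    [129, -103.8, -15],
    [129, -103.8, -3],
  ],
  spin=[0, 0, 0, 0, -0.04, -0.087, -0.087, -0.087, -0.087, -0.087],
)

```text
time: 30.52
tool_pos: [0.5191, 0.2292, 0.0052]
eef_rot: [[-0.001, -1.0, -0.001], [-1.0, 0.001, -0.001], [0.001, 0.001, -1.0]]
contact_force: [0.2, 0.6, -4.1]
finger_gap: 0.0422
grasp_force: 92.3
```

Call:
drive_tool(
  hand=[255, 255, 150, 100, 85, 85, 85, 85, 85],
  offset=[
    [0, 0, 2.5],
    [0, 0, 2.5],
    [0, 0, 2.5],
    [0, 0, 2.5],
    [0, 0, 2.5],
    [0, 0, -40],
    [0, 0, -80],
    [0, 0, -130],
    [0, 0, -130],
  ],
  spin=[0, 0, 0, 0, 0, 0, 0, 0, 0],
)

```text
time: 31.65
tool_pos: [0.5215, 0.2305, 0.1407]
eef_rot: [[-0.0, -1.0, 0.007], [-1.0, 0.0, 0.003], [-0.003, -0.007, -1.0]]
contact_force: [-0.1, 0.3, -0.3]
finger_gap: 0.0568
grasp_force: 0.0
```

```bash
python3 w.py w13 plate_a carrier tray;  sed -i 's/cx=.427,cy=.366/cx=.52,cy=.23/' car.py; python3 car.py; python3 -c "
from h import *
to(520,273,2,180)"
```

```text
t 31.65 pos [0.5215 0.2305 0.1407] cam [0.5209 0.1631 0.2826] gap 0.056778694678618055
plate_a 0.86 [192. 277.] zt 47.7 rect [521.2 228. ] [135.2  34.1] 89.6
plate_a 0.82 [167. 145.] zt 5.5 rect [641.5 194.2] [119.4  34.7] 1.6
carrier 0.68 [212. 282.] zt 59.2 rect [520.3 229. ] [ 42.8 152.8] 0.2
carrier 0.46 [118. 394.] zt 9.0 rect [422.5 169.8] [ 84.8 189.6] 2.8
tray 0.68 [119. 395.] zt 9.0 rect [422.4 170. ] [ 84.8 190.2] 2.8
tray 0.37 [211. 283.] zt 59.3 rect [520.3 229. ] [ 42.8 152.8] 0.2
cheeks ((533.4653930664062, 312.16864013671875), (73.07007598876953, 42.256717681884766), 17.323150634765625) ((520.5994873046875, 158.64320373535156), (11.99140739440918, 42.57961654663086), 89.8560791015625) 871 780
mid [527.03244019 235.40592194] len 154.06359450986358 angle 85.20962997209946
-49.5 [522.89867752 186.07882993]
-23.5 [525.0699468  211.98800957]
23.5 [528.99493357 258.8238343 ]
49.5 [531.16620285 284.73301395]
-> (520, 273, 2, 180) offset [-43.8, -1.2, 132.7] spin -0.001 j6 -66.1 cur 180.0 [519.  229.3 134.7] t 31.9
```

Run:
```python
from h import *
to(520.3,282,2,180.2)
r=(129.5,22.5)
def p(t): t=np.radians(t); return np.array([r[0]*np.cos(t)-r[1]*np.sin(t),r[0]*np.sin(t)+r[1]*np.cos(t)])
for a,b in ((0,45),(45,90)):
    print([[round(-(p(t)-p(a))[0],1),0,round(-(p(t)-p(a))[1],1)] for t in np.linspace(a,b,11)[1:]])
```

```text
-> (520.3, 282, 2, 180.2) offset [-52.8, -1.5, 132.7] spin -0.004 j6 -66.1 cur 180.0 [519.  229.3 134.7] t 31.9
[[np.float64(2.2), 0, np.float64(-10.1)], [np.float64(5.1), 0, np.float64(-20.0)], [np.float64(8.8), 0, np.float64(-29.6)], [np.float64(13.3), 0, np.float64(-38.9)], [np.float64(18.5), 0, np.float64(-47.8)], [np.float64(24.3), 0, np.float64(-56.3)], [np.float64(30.8), 0, np.float64(-64.3)], [np.float64(38.0), 0, np.float64(-71.8)], [np.float64(45.6), 0, np.float64(-78.7)], [np.float64(53.8), 0, np.float64(-85.0)]]
[[np.float64(8.7), 0, np.float64(-5.6)], [np.float64(17.7), 0, np.float64(-10.5)], [np.float64(27.2), 0, np.float64(-14.7)], [np.float64(36.9), 0, np.float64(-18.1)], [np.float64(46.9), 0, np.float64(-20.8)], [np.float64(57.0), 0, np.float64(-22.6)], [np.float64(67.3), 0, np.float64(-23.7)], [np.float64(77.6), 0, np.float64(-23.9)], [np.float64(87.9), 0, np.float64(-23.4)], [np.float64(98.2), 0, np.float64(-22.0)]]
```

Call:
drive_tool(
  hand=[85, 85, 85, 85, 85, 85, 255, 255, 255, 255],
  offset=[
    [-30, -1.5, 20],
    [-52.8, -1.5, 50],
    [-52.8, -1.5, 90],
    [-52.8, -1.5, 120],
    [-52.8, -1.5, 132.5],
    [-52.8, -1.5, 132.5],
    [-52.8, -1.5, 132.5],
    [-52.8, -1.5, 132.5],
    [-52.8, -1.5, 132.5],
    [-52.8, -1.5, 132.5],
  ],
  spin=[0, 0, 0, 0, 0, 0, 0, 0, 0, 0],
  squeeze=20,
)

```text
time: 33.1
tool_pos: [0.5216, 0.2826, 0.0048]
eef_rot: [[-0.001, -1.0, 0.001], [-1.0, 0.001, 0.001], [-0.001, -0.001, -1.0]]
contact_force: [-1.0, -0.2, 5.4]
finger_gap: 0.0435
grasp_force: 21.7
```

Call:
drive_tool(
  hand=[255, 255, 255, 255, 255, 255, 255, 255, 255, 255],
  offset=[
    [2.2, 0, -10.1],
    [5.1, 0, -20],
    [8.8, 0, -29.6],
    [13.3, 0, -38.9],
    [18.5, 0, -47.8],
    [24.3, 0, -56.3],
    [30.8, 0, -64.3],
    [38, 0, -71.8],
    [45.6, 0, -78.7],
    [53.8, 0, -85],
  ],
  spin=[0, 0, 0, 0, 0, 0, 0, 0, 0, 0],
)

```text
time: 34.35
tool_pos: [0.521, 0.2279, 0.0891]
eef_rot: [[-0.001, -1.0, 0.0], [-1.0, 0.001, -0.0], [0.0, -0.0, -1.0]]
contact_force: [-0.5, 0.0, -3.8]
finger_gap: 0.0436
grasp_force: 21.5
```

Run:
```python
from h import *
s,im,d=shot('wrist'); a=im; s,im2,d=shot('scene'); 
b=cv2.resize(im2[150:260,170:350],(560,342)); save('f1.png',np.hstack([cv2.resize(a,(400,300)),cv2.resize(b,(400,300))]))
print(s['tool_pos'],s['contact_force'])
```

```text
[0.52130334 0.22726612 0.08998931] [ 0.22585517 -0.52126014 -3.16327985]
```

View pics/f1.png

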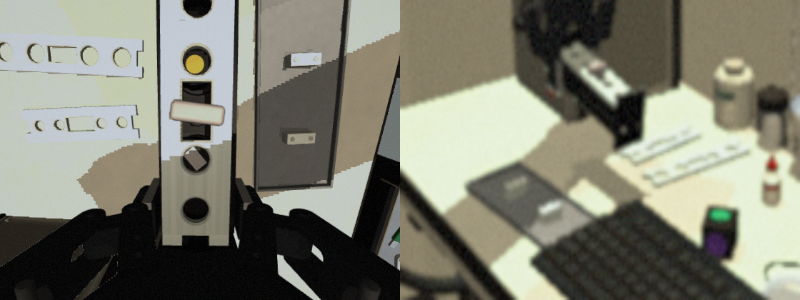

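```bash
cat > tilt.py <<'E'
from h import *
s,im,d=shot('wrist'); P=cloud('wrist',s,d)
rs=[r for r in manip.regions_of('wrist','plate_a')+manip.regions_of('wrist','carrier') if r['confidence']>.3]
for r in rs:
    q=P[r['mask']]; q=q[~np.isnan(q[:,0])]; q=q[(abs(q[:,0]-s['tool_pos'][0])<.02)&(q[:,2]>.012)]
    if len(q)<300: continue
    b=np.polyfit(q[:,1],q[:,2],1); print(round(r['confidence'],2),len(q),'slope deg',np.degrees(np.arctan(b[0])),'y',q[:,1].min(),q[:,1].max(),'z at ends',np.polyval(b,[q[:,1].min(),q[:,1].max()]))
print(s['tool_pos'],s['contact_force'],s['time'])
E
python3 tilt.py
```

```text
0.76 25680 slope deg 8.07082472466354 y 0.11632868794430308 0.2413561238386975 z at ends [0.11564255 0.13337164]
0.57 7539 slope deg 9.113609083676215 y 0.1134441507833909 0.24403068071158873 z at ends [0.10477672 0.12572511]
[0.52139737 0.22780026 0.08961192] [ 0.33902614  0.45593334 -4.10941926] 34.45
```

Call:
drive_tool(
  hand=[255, 255, 255, 128, 128, 128, 127, 127, 127],
  offset=[
    [0, 0, 20],
    [0, 0, 45],
    [0, 0, 52],
    [0, 0, 52],
    [0, 0, 52],
    [0, 0, 52],
    [0, 0, 52],
    [0, 0, 52],
    [0, 0, 52],
  ],
  spin=[0, 0, 0, 0, 0, 0, 0, 0, 0],
)

```text
time: 35.72
tool_pos: [0.521, 0.2285, 0.0367]
eef_rot: [[-0.001, -1.0, 0.0], [-1.0, 0.001, 0.0], [-0.0, -0.0, -1.0]]
contact_force: [-0.5, 0.3, -4.7]
finger_gap: 0.0435
grasp_force: 22.0
```

```bash
python3 tilt.py
```

```text
0.82 25743 slope deg 8.129296112845317 y 0.11491234612004217 0.24429103910898298 z at ends [0.06230697 0.08078778]
[0.5210337  0.22850728 0.03673347] [-0.53592164  0.30497871 -4.65507201] 35.725
```

Call:
drive_tool(
  hand=[126, 126, 126, 126],
  offset=[
    [0, 0, 0],
    [0, 0, 0],
    [0, 0, 0],
    [0, 0, 0],
  ],
  spin=[0, 0, 0, 0],
)

```text
time: 36.38
tool_pos: [0.521, 0.2285, 0.0367]
eef_rot: [[-0.001, -1.0, 0.0], [-1.0, 0.001, 0.0], [-0.0, -0.0, -1.0]]
contact_force: [0.1, -0.5, -4.5]
finger_gap: 0.0433
grasp_force: 22.0
```

```bash
python3 tilt.py
```

```text
0.61 25371 slope deg 8.143236744591734 y 0.12013010458093723 0.2407755567224585 z at ends [0.06308253 0.08034582]
[0.52102466 0.22852004 0.03666995] [ 0.12701638 -0.49523537 -4.47981249] 36.375
```

Call:
drive_tool(
  hand=[125, 125, 125, 125],
  offset=[
    [0, 0, 0],
    [0, 0, 0],
    [0, 0, 0],
    [0, 0, 0],
  ],
  spin=[0, 0, 0, 0],
)

```text
time: 37.02
tool_pos: [0.521, 0.2285, 0.0367]
eef_rot: [[-0.001, -1.0, -0.0], [-1.0, 0.001, 0.0], [-0.0, 0.0, -1.0]]
contact_force: [0.2, 0.0, -4.2]
finger_gap: 0.0435
grasp_force: 20.7
```

Call:
drive_tool(
  hand=[124, 124, 124, 124],
  offset=[
    [0, 0, 0],
    [0, 0, 0],
    [0, 0, 0],
    [0, 0, 0],
  ],
  spin=[0, 0, 0, 0],
)

```text
time: 37.52
tool_pos: [0.521, 0.2285, 0.0367]
eef_rot: [[-0.001, -1.0, -0.0], [-1.0, 0.001, -0.0], [0.0, 0.0, -1.0]]
contact_force: [-0.5, -0.1, -3.8]
finger_gap: 0.0431
grasp_force: 5.3
```

```bash
python3 tilt.py
```

```text
0.9 25388 slope deg 10.290633899783394 y 0.11449913125445471 0.24311151873407977 z at ends [0.057138   0.08048911]
0.62 7376 slope deg 11.375889387259134 y 0.11239962838164863 0.2457096594910958 z at ends [0.04593084 0.07275248]
[0.52101947 0.22853219 0.03667141] [-0.5389414  -0.10495359 -3.78547839] 37.525
```

Call:
drive_tool(
  hand=[124, 124, 123, 123, 123, 123],
  offset=[
    [0, 0, 4],
    [0, 0, 8],
    [0, 0, 8],
    [0, 0, 8],
    [0, 0, 8],
    [0, 0, 8],
  ],
  spin=[0, 0, 0, 0, 0, 0],
)

```text
time: 38.42
tool_pos: [0.5212, 0.2286, 0.0289]
eef_rot: [[-0.001, -1.0, 0.0], [-1.0, 0.001, 0.0], [-0.0, -0.0, -1.0]]
contact_force: [-0.2, 0.3, -0.5]
finger_gap: 0.0438
grasp_force: 0.0
```

```bash
python3 tilt.py
```

```text
0.67 21583 slope deg -0.0693680698238434 y 0.11488278280835071 0.24829182816941042 z at ends [0.04679885 0.04663733]
0.48 1659 slope deg 3.425310828248286 y 0.17483118781474452 0.1913451281293612 z at ends [0.05607173 0.05706016]
0.78 7442 slope deg 9.404782289141663 y 0.11262807629522595 0.25349233272376337 z at ends [0.02685825 0.05019026]
[0.52116096 0.22858343 0.02894268] [-0.24308851  0.2720213  -0.48989988] 38.425
```

Call:
drive_tool(
  hand=[100, 85, 85, 85],
  offset=[
    [0, 0, -40],
    [0, 0, -90],
    [0, 0, -100],
    [0, 0, -100],
  ],
  spin=[0, 0, 0, 0],
)

```text
time: 39.08
tool_pos: [0.5213, 0.2287, 0.129]
eef_rot: [[-0.001, -1.0, 0.001], [-1.0, 0.001, 0.0], [-0.0, -0.001, -1.0]]
contact_force: [-0.0, -0.2, -0.4]
finger_gap: 0.0569
grasp_force: 0.0
```

```bash
python3 w.py w14 plate_a carrier head; python3 -c "
from h import *
to(520.5,228,2,180)"
```

```text
t 39.075 pos [0.5213 0.2287 0.129 ] cam [0.5216 0.1616 0.2711] gap 0.05691146882960785
plate_a 0.94 [ 73. 114.] zt 5.6 rect [650.4 127. ] [ 34.7 155.2] 86.3
plate_a 0.56 [156. 135.] zt 5.5 rect [641.5 194.1] [119.2  34.6] 1.6
plate_a 0.3 [154. 276.] zt 58.1 rect [522.  180.6] [ 7.9 22. ] 81.6
carrier 0.86 [150. 281.] zt 59.2 rect [521.6 180.7] [152.3  43.1] 89.7
head 0.63 [155. 277.] zt 58.0 rect [521.5 180.6] [ 8.2 23.1] 82.5
head 0.61 [141. 279.] zt 59.2 rect [521.6 180.7] [152.3  43.1] 89.7
-> (520.5, 228, 2, 180) offset [0.1, -0.4, 125.0] spin -0.001 j6 -66.3 cur 180.0 [520.4 228.2 127. ] t 39.3
```

Call:
drive_tool(
  hand=[85, 85, 85, 85, 85, 124, 124, 124, 124, 124],
  offset=[
    [-8.7, -1.4, 40],
    [-8.7, -1.4, 80],
    [-8.7, -1.4, 110],
    [-8.7, -1.4, 125],
    [-8.7, -1.4, 125],
    [-8.7, -1.4, 125],
    [-8.7, -1.4, 125],
    [-8.7, -1.4, 125],
    [-8.7, -1.4, 125],
    [-8.7, -1.4, 125],
  ],
  spin=[0, 0, 0, 0, 0, 0, 0, 0, 0, 0],
)

```text
time: 40.52
tool_pos: [0.5229, 0.2375, 0.0048]
eef_rot: [[-0.001, -1.0, 0.001], [-1.0, 0.001, 0.001], [-0.001, -0.001, -1.0]]
contact_force: [-2.6, 0.3, 5.9]
finger_gap: 0.044
grasp_force: 6.3
```

Call:
drive_tool(
  hand=[124, 124, 124, 124, 124, 124, 124, 124, 124, 124],
  offset=[
    [1, 0, -5],
    [2.2, 0, -10.3],
    [3.6, 0, -15.4],
    [5.2, 0, -20.4],
    [7, 0, -25.4],
    [8.9, 0, -30.3],
    [11, 0, -35],
    [13.4, 0, -39.8],
    [13.4, 0, -39.8],
    [13.4, 0, -39.8],
  ],
  spin=[0, 0, 0, 0, 0, 0, 0, 0, 0, 0],
)

```text
time: 41.78
tool_pos: [0.5226, 0.2239, 0.0436]
eef_rot: [[-0.001, -1.0, 0.0], [-1.0, 0.001, 0.0], [-0.0, -0.0, -1.0]]
contact_force: [0.2, 0.9, -2.7]
finger_gap: 0.044
grasp_force: 3.3
```

```bash
python3 tilt.py
```

```text
0.84 23455 slope deg 16.092495912444726 y 0.10768797534824115 0.2374014345737555 z at ends [0.0476695  0.08509097]
0.86 6506 slope deg 15.052323741415668 y 0.10592709243030769 0.24485970744576163 z at ends [0.03959899 0.07696189]
0.58 922 slope deg 15.851017716705675 y 0.1876679093314419 0.20117391336563054 z at ends [0.06428722 0.06812203]
[0.52256731 0.22393628 0.04356964] [ 0.19476255  0.90977867 -2.70108212] 41.775
```

Call:
drive_tool(
  hand=[124, 124, 124, 124, 124, 124, 124, 124, 124, 124],
  offset=[
    [2.6, 0, -4.7],
    [5.3, 0, -9.2],
    [8.2, 0, -13.6],
    [11.2, 0, -17.9],
    [14.5, 0, -22],
    [17.9, 0, -26.1],
    [21.4, 0, -30],
    [25.1, 0, -33.8],
    [32.9, 0, -40.9],
    [32.9, 0, -40.9],
  ],
  spin=[0, 0, 0, 0, 0, 0, 0, 0, 0, 0],
)

```text
time: 43.18
tool_pos: [0.5228, 0.1904, 0.0852]
eef_rot: [[-0.001, -1.0, 0.001], [-1.0, 0.001, 0.0], [-0.0, -0.001, -1.0]]
contact_force: [0.7, 1.5, -2.1]
finger_gap: 0.044
grasp_force: 2.4
```

```bash
python3 tilt.py
```

```text
0.56 15645 slope deg 35.752182583842114 y 0.08962574090918038 0.2111411760840909 z at ends [0.04139665 0.12888227]
0.56 8986 slope deg 30.97063572769821 y 0.0769849809217783 0.21369878858583619 z at ends [0.04065794 0.12270855]
[0.52282544 0.19040717 0.08524854] [ 0.6877439   1.4695861  -2.09160676] 43.175
```

Call:
drive_tool(
  hand=[124, 124, 124, 124, 124, 124, 124, 124, 124, 124],
  offset=[
    [4, 0, -3.2],
    [8.2, 0, -6.3],
    [12.6, 0, -9.3],
    [17.2, 0, -12.2],
    [21.8, 0, -14.8],
    [26.5, 0, -17.3],
    [31.3, 0, -19.5],
    [36.1, 0, -21.5],
    [36.1, 0, -21.5],
    [36.1, 0, -21.5],
  ],
  spin=[0, 0, 0, 0, 0, 0, 0, 0, 0, 0],
)

```text
time: 44.58
tool_pos: [0.5224, 0.1548, 0.1058]
eef_rot: [[-0.001, -1.0, 0.0], [-1.0, 0.001, -0.0], [0.0, -0.0, -1.0]]
contact_force: [0.2, 1.7, 0.7]
finger_gap: 0.0437
grasp_force: 2.2
```

```bash
python3 tilt.py
```

```text
0.55 10941 slope deg 53.66553542706444 y 0.07783250739106252 0.17210365055098964 z at ends [0.03288038 0.16105333]
0.83 8294 slope deg 51.552874286863876 y 0.06451666886033164 0.1741193234103583 z at ends [0.02800273 0.16605345]
[0.52241332 0.15475063 0.10582887] [0.24593805 1.70150114 0.71433036] 44.575
```

Call:
drive_tool(
  hand=[124, 124, 124, 124, 124, 124, 124, 124, 124, 124],
  offset=[
    [5, 0, -1.8],
    [10, 0, -3.4],
    [20.1, 0, -6.2],
    [30.4, 0, -8],
    [40.9, 0, -9.2],
    [51.4, 0, -9.4],
    [62, 0, -9],
    [72.4, 0, -7.6],
    [82.7, 0, -5.4],
    [82.7, 0, -5.4],
  ],
  spin=[0, 0, 0, 0, 0, 0, 0, 0, 0, 0],
)

```text
time: 45.98
tool_pos: [0.5222, 0.0714, 0.111]
eef_rot: [[-0.002, -1.0, -0.0], [-1.0, 0.002, -0.0], [0.0, 0.0, -1.0]]
contact_force: [0.4, 0.3, 0.3]
finger_gap: 0.0439
grasp_force: 0.0
```

```bash
python3 tilt.py
python3 - <<'E'
from h import *
s,im,d=shot('wrist'); a=im; np.savez('last.npz',P=cloud('wrist',s,d),R=s['eef_rot'],p=s['tool_pos']); s,im2,d=shot('scene'); 
save('f2.png',np.hstack([cv2.resize(a,(400,300)),cv2.resize(im2[130:260,190:363],(400,300))]))
E
```

```text
0.84 2080 slope deg -17.033790152689875 y 0.05967412125146054 0.17817676001450816 z at ends [0.0742596  0.03795328]
0.79 2474 slope deg -14.150421648587548 y 0.11050613508928882 0.18466346650516074 z at ends [0.04363639 0.02493996]
0.4 2058 slope deg -10.217613146768523 y 0.059993039680610635 0.17565881142679574 z at ends [0.06279741 0.04194915]
[0.5221852  0.07141831 0.11097742] [0.39830648 0.25256641 0.28157757] 45.975
```

View pics/f2.png

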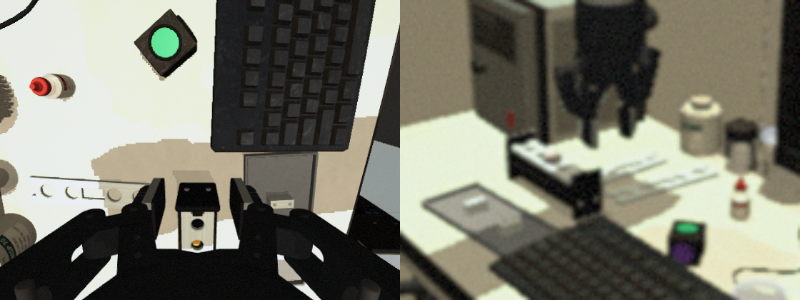

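Call:
drive_tool(
  hand=[85, 85, 85, 85, 85, 85],
  offset=[
    [-20, 0, -20],
    [-60, 0, -40],
    [-100, 0, -40],
    [-120, 0, -40],
    [-120, 0, -40],
    [-120, 0, -40],
  ],
  spin=[0, 0, 0, 0, 0, 0],
)

```text
time: 46.98
tool_pos: [0.5223, 0.1914, 0.151]
eef_rot: [[-0.001, -1.0, -0.001], [-1.0, 0.001, -0.001], [0.001, 0.001, -1.0]]
contact_force: [0.2, -0.7, -0.2]
finger_gap: 0.0567
grasp_force: 0.0
```

```bash
python3 w.py w15 plate_a carrier head tray mount_1; python3 -c "
from h import *
to(520,228,2,180)"
```

```text
t 46.975 pos [0.5223 0.1914 0.151 ] cam [0.5228 0.1246 0.2931] gap 0.05665801953069399
plate_a 0.82 [121. 134.] zt 5.5 rect [650.6 127. ] [ 34.7 155.1] 86.2
plate_a 0.8 [205. 152.] zt 5.4 rect [641.3 193.9] [118.7  34.3] 2.3
plate_a 0.6 [194. 276.] zt 47.7 rect [523.8 190.7] [135.4  34.1] 89.4
carrier 0.79 [206. 277.] zt 59.2 rect [523.3 188.8] [152.  43.] 89.6
head 0.81 [210. 275.] zt 58.0 rect [523.7 188.4] [ 9.2 23.8] 84.2
tray 0.93 [162. 390.] zt 9.0 rect [434.7 170.5] [109.2 190.2] 2.4
mount_1 0.63 [177. 276.] zt 41.2 rect [523.6 167.4] [12.5 11.8] 25.8
mount_1 0.52 [234. 274.] zt 41.4 rect [524.3 211.8] [17.5 12.7] 89.9
-> (520, 228, 2, 180) offset [-36.5, 2.5, 149.4] spin -0.001 j6 -69.8 cur 179.9 [522.5 191.5 151.4] t 47.3
```

View pics/w15.png

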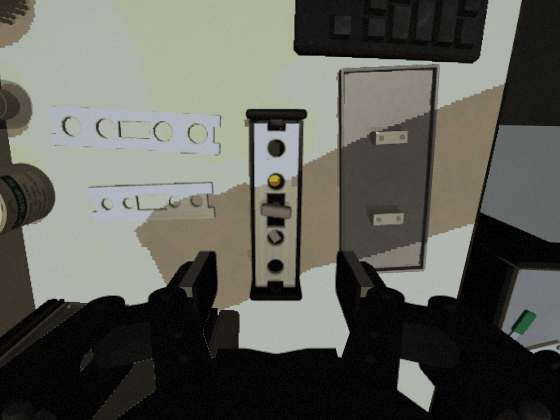

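Call:
drive_tool(
  hand=[85, 85, 85, 85, 85, 85, 124.4, 124.4, 124.4, 124.4],
  offset=[
    [-53.3, -0.8, 40],
    [-53.3, -0.8, 80],
    [-53.3, -0.8, 110],
    [-53.3, -0.8, 135],
    [-53.3, -0.8, 149],
    [-53.3, -0.8, 149],
    [-53.3, -0.8, 149],
    [-53.3, -0.8, 149],
    [-53.3, -0.8, 149],
    [-53.3, -0.8, 149],
  ],
  spin=[0, 0, 0, 0, 0, 0, 0, 0, 0, 0],
)

```text
time: 48.52
tool_pos: [0.5237, 0.2456, 0.0034]
eef_rot: [[-0.001, -1.0, 0.001], [-1.0, 0.001, 0.001], [-0.001, -0.001, -1.0]]
contact_force: [-1.6, -2.1, 6.1]
finger_gap: 0.0441
grasp_force: 9.0
```

Call:
drive_tool(
  hand=[124.4, 124.4, 124.4, 124.4, 124.4, 124.4, 124.4, 124.4, 124.4, 124.4],
  offset=[
    [1, 0, -5],
    [2.2, 0, -10.3],
    [3.6, 0, -15.4],
    [5.2, 0, -20.4],
    [7, 0, -25.4],
    [8.9, 0, -30.3],
    [11, 0, -35],
    [13.4, 0, -39.8],
    [13.4, 0, -39.8],
    [13.4, 0, -39.8],
  ],
  spin=[0, 0, 0, 0, 0, 0, 0, 0, 0, 0],
)

```text
time: 49.78
tool_pos: [0.5232, 0.232, 0.0419]
eef_rot: [[-0.001, -1.0, -0.0], [-1.0, 0.001, -0.0], [0.0, 0.0, -1.0]]
contact_force: [-0.3, -0.4, -5.7]
finger_gap: 0.0437
grasp_force: 7.2
```

```bash
python3 tilt.py
```

```text
0.71 27189 slope deg 3.91205425791158 y 0.12158446190196834 0.24440928467636627 z at ends [0.0774567  0.08585602]
0.91 6538 slope deg 4.100008858203715 y 0.11864749496324123 0.24636917315144366 z at ends [0.06944604 0.07860127]
[0.52317347 0.23200813 0.04194756] [-0.28251488 -0.38296744 -5.65871432] 49.775
```

Call:
drive_tool(
  hand=[124.4, 124.4, 124.4, 124, 124, 124],
  offset=[
    [-5, 0, 10],
    [-9, 0, 25],
    [-13.4, 0, 38],
    [-13.4, 0, 39],
    [-13.4, 0, 39],
    [-13.4, 0, 39],
  ],
  spin=[0, 0, 0, 0, 0, 0],
)

```text
time: 50.68
tool_pos: [0.5232, 0.2454, 0.0033]
eef_rot: [[-0.001, -1.0, -0.0], [-1.0, 0.001, 0.0], [-0.0, 0.0, -1.0]]
contact_force: [-1.3, 0.9, -3.2]
finger_gap: 0.0435
grasp_force: 6.1
```

Call:
drive_tool(
  hand=[124, 124, 124, 124, 124, 124, 124, 124, 124, 124],
  offset=[
    [1, 0, -5],
    [2.2, 0, -10.3],
    [3.6, 0, -15.4],
    [5.2, 0, -20.4],
    [7, 0, -25.4],
    [8.9, 0, -30.3],
    [11, 0, -35],
    [13.4, 0, -39.8],
    [13.4, 0, -39.8],
    [13.4, 0, -39.8],
  ],
  spin=[0, 0, 0, 0, 0, 0, 0, 0, 0, 0],
)

```text
time: 51.92
tool_pos: [0.5232, 0.232, 0.0428]
eef_rot: [[-0.001, -1.0, -0.0], [-1.0, 0.001, 0.0], [-0.0, 0.0, -1.0]]
contact_force: [-0.1, -1.2, -4.1]
finger_gap: 0.0437
grasp_force: 5.8
```

```bash
python3 tilt.py
```

```text
0.66 27682 slope deg 5.128085955327263 y 0.12020911750181314 0.24453712390818483 z at ends [0.07716867 0.08832609]
0.74 6799 slope deg 5.25002815748572 y 0.11842718263020827 0.24658059365768953 z at ends [0.0689517  0.08072741]
[0.52318184 0.23199561 0.04276303] [-0.08458464 -1.17153304 -4.10804743] 51.925
```

Call:
drive_tool(
  hand=[123.7, 123.7, 123.7, 123.7],
  offset=[
    [0, 0, 0],
    [0, 0, 0],
    [0, 0, 0],
    [0, 0, 0],
  ],
  spin=[0, 0, 0, 0],
)

```text
time: 52.58
tool_pos: [0.5233, 0.2321, 0.0431]
eef_rot: [[-0.001, -1.0, 0.0], [-1.0, 0.001, 0.0], [-0.0, -0.0, -1.0]]
contact_force: [1.0, -0.9, -0.0]
finger_gap: 0.0439
grasp_force: 0.0
```

```bash
python3 tilt.py
```

```text
0.86 17493 slope deg -0.12975452238508095 y 0.12360377270736661 0.2607420086098126 z at ends [0.04697368 0.04666311]
0.67 9434 slope deg 1.0018985591377785 y 0.12090035209398153 0.26861343363040735 z at ends [0.04416494 0.04674818]
[0.52333224 0.23207801 0.04309268] [ 1.0048067  -0.91825028 -0.04786078] 52.575
```

Call:
drive_tool(
  hand=[100, 85, 85, 85, 85],
  offset=[
    [0, 0, -40],
    [10, 0, -80],
    [30, 0, -100],
    [30, 0, -100],
    [30, 0, -100],
  ],
  spin=[0, 0, 0, 0, 0],
)

```text
time: 53.35
tool_pos: [0.5228, 0.2015, 0.1414]
eef_rot: [[-0.001, -1.0, -0.002], [-1.0, 0.001, -0.001], [0.001, 0.002, -1.0]]
contact_force: [-0.5, -0.2, 0.8]
finger_gap: 0.0568
grasp_force: 0.0
```

```bash
python3 w.py w16 carrier head plate_a; python3 -c "
from h import *
to(523,262,52.5,179.6)"
```

```text
t 53.35 pos [0.5228 0.2015 0.1414] cam [0.5234 0.1346 0.2836] gap 0.05675523739056652
carrier 0.79 [199. 275.] zt 59.2 rect [523.6 192. ] [151.7  43.1] 89.9
head 0.89 [207. 274.] zt 57.9 rect [524.3 192. ] [ 9.2 24. ] 82.1
plate_a 0.97 [201. 150.] zt 5.4 rect [641.3 193.7] [118.9  33.9] 2.0
plate_a 0.91 [110. 130.] zt 5.5 rect [650.6 127. ] [ 34.5 155. ] 86.1
plate_a 0.58 [184. 276.] zt 47.8 rect [524.3 193.1] [137.7  34.1] 89.6
-> (523, 262, 52.5, 179.6) offset [-60.0, -0.4, 89.1] spin 0.007 j6 -68.9 cur 180.0 [522.8 202.1 141.6] t 53.5
```

Call:
drive_tool(
  hand=[85, 85, 85, 85, 85, 255, 255, 255, 255, 255],
  offset=[
    [-40, -1, 0],
    [-63.1, -1, 20],
    [-63.1, -1, 60],
    [-63.1, -1, 89],
    [-63.1, -1, 89],
    [-63.1, -1, 89],
    [-63.1, -1, 89],
    [-63.1, -1, 89],
    [-63.1, -1, 89],
    [-63.1, -1, 89],
  ],
  spin=[0, 0, 0, 0, 0, 0, 0, 0, 0, 0],
  squeeze=20,
)

```text
time: 54.8
tool_pos: [0.5244, 0.2653, 0.0541]
eef_rot: [[-0.001, -1.0, 0.0], [-1.0, 0.001, 0.0], [-0.0, -0.0, -1.0]]
contact_force: [-1.2, 1.4, -2.1]
finger_gap: 0.042
grasp_force: 20.7
```

Call:
drive_tool(
  hand=[255, 255, 255, 255, 255, 255, 255, 255, 255, 255],
  offset=[
    [2.5, 0, -5.7],
    [5.2, 0, -11.4],
    [8, 0, -17],
    [10.8, 0, -22.7],
    [14.1, 0, -28],
    [17.6, 0, -33.3],
    [21.2, 0, -38.4],
    [24.9, 0, -43.4],
    [24.9, 0, -43.4],
    [24.9, 0, -43.4],
  ],
  spin=[0, 0, 0, 0, 0, 0, 0, 0, 0, 0],
)

```text
time: 56.05
tool_pos: [0.5243, 0.2404, 0.0973]
eef_rot: [[-0.001, -1.0, 0.0], [-1.0, 0.001, 0.0], [-0.0, -0.0, -1.0]]
contact_force: [0.7, 0.3, -2.4]
finger_gap: 0.0426
grasp_force: 20.8
```

```bash
python3 tilt.py
```

```text
0.61 12371 slope deg 17.991011239668463 y 0.10910672879505695 0.24605762215656968 z at ends [0.04649062 0.09096491]
0.96 6038 slope deg 20.688179389793053 y 0.10740653626414579 0.24668978521543677 z at ends [0.03795819 0.09055611]
[0.52426005 0.24039995 0.09728038] [ 0.71595635  0.34094975 -2.41364719] 56.05
```

Call:
drive_tool(
  hand=[255, 255, 255, 255, 255, 255, 255, 255, 255, 255],
  offset=[
    [5.6, 0, -6.3],
    [11.4, 0, -12.4],
    [17.3, 0, -18.3],
    [23.8, 0, -23.7],
    [30.4, 0, -28.8],
    [37.2, 0, -33.6],
    [44.4, 0, -38],
    [51.7, 0, -42],
    [59.2, 0, -45.6],
    [59.2, 0, -45.6],
  ],
  spin=[0, 0, 0, 0, 0, 0, 0, 0, 0, 0],
)

```text
time: 57.45
tool_pos: [0.5243, 0.1805, 0.1432]
eef_rot: [[-0.001, -1.0, 0.0], [-1.0, 0.001, 0.0], [-0.0, -0.0, -1.0]]
contact_force: [-0.2, 1.1, -1.0]
finger_gap: 0.0424
grasp_force: 20.9
```

```bash
python3 tilt.py
```

```text
0.67 6508 slope deg 37.89627176428145 y 0.07463217422949422 0.22356302369361644 z at ends [0.03809769 0.15402163]
[0.52434044 0.18053057 0.14323844] [-0.20652079  1.07289525 -1.00659086] 57.45
```

Call:
drive_tool(
  hand=[255, 255, 255, 255, 255, 255, 255, 255, 255, 255],
  offset=[
    [5.8, 0, -2.2],
    [11.7, 0, -4.3],
    [17.6, 0, -6.2],
    [23.6, 0, -7.8],
    [29.8, 0, -9.2],
    [36, 0, -10.3],
    [42.1, 0, -11.2],
    [48.3, 0, -12],
    [48.3, 0, -12],
    [48.3, 0, -12],
  ],
  spin=[0, 0, 0, 0, 0, 0, 0, 0, 0, 0],
)

```text
time: 58.85
tool_pos: [0.5251, 0.1333, 0.1562]
eef_rot: [[-0.0, -1.0, 0.003], [-1.0, 0.0, 0.002], [-0.002, -0.003, -1.0]]
contact_force: [2.0, 6.0, 7.9]
finger_gap: 0.0419
grasp_force: 23.0
```

```bash
python3 tilt.py;  python3 - <<'E'
from h import *
s,im,d=shot('scene'); P=cloud('scene',s,d); q=P[(abs(P[...,0]-.524)<.035)&(P[...,1]>.02)&(P[...,1]<.26)&(P[...,2]>.012)&(P[...,2]<.19)]
H,_,_=np.histogram2d(q[:,2],q[:,1],bins=[np.arange(.0,.2,.01),np.arange(.02,.26,.01)])
for r in H[::-1]: print(''.join('#' if v>1 else '.' for v in r))
E
```

```text
0.76 5319 slope deg 61.39890028908671 y 0.07811001294447051 0.14913147119194187 z at ends [0.02853799 0.15879461]
0.79 7212 slope deg 48.12231989801409 y 0.06527224778668439 0.18836082239138513 z at ends [0.04651192 0.18380394]
[0.52513664 0.13329849 0.15623512] [1.95787002 6.01599365 7.88741666] 58.85
..........###..........
..........###..........
..........###..........
...........###.........
...........#####.......
...........####.#......
..........#####........
..........#####........
........######.........
........#####..........
........#####..........
.......#####...........
.......#####...........
......#####............
......#####............
###########............
.###.####..............
........#..............
.......................
```

Call:
drive_tool(
  hand=[255, 255, 255, 255, 255, 255, 255, 255, 255, 255],
  offset=[
    [6.2, 0, -0.8],
    [12.5, 0, -1.2],
    [18.8, 0, -1.3],
    [25.1, 0, -1.2],
    [31.3, 0, -0.8],
    [37.5, 0, 0],
    [43.8, 0, 0.8],
    [50, 0, 2],
    [50, 0, 2],
    [50, 0, 2],
  ],
  spin=[0, 0, 0, 0, 0, 0, 0, 0, 0, 0],
)

```text
time: 60.3
tool_pos: [0.524, 0.0826, 0.1525]
eef_rot: [[-0.001, -1.0, -0.001], [-1.0, 0.001, -0.0], [0.0, 0.001, -1.0]]
contact_force: [0.6, -0.2, -1.7]
finger_gap: 0.0002
grasp_force: 0.4
```

```bash
cat > sc.py <<'E'
from h import *
s,im,d=shot('scene'); P=cloud('scene',s,d); q=P[(abs(P[...,0]-.524)<.035)&(P[...,1]>-.0)&(P[...,1]<.26)&(P[...,2]>.012)&(P[...,2]<.19)]
H,_,_=np.histogram2d(q[:,2],q[:,1],bins=[np.arange(.0,.2,.01),np.arange(-.0,.26,.01)])
for r in H[::-1]: print(''.join('#' if v>1 else '.' for v in r))
E
python3 tilt.py; python3 sc.py
```

```text
0.56 956 slope deg 73.29481761169751 y 0.06939529585766052 0.10604280316519175 z at ends [-0.00395426  0.11815811]
0.98 1620 slope deg 64.84802552386337 y 0.06324413651123689 0.13034682570914738 z at ends [-0.0009935   0.14191778]
[0.52395497 0.08264358 0.15252559] [ 0.58453372 -0.16439204 -1.69852542] 60.3
.......###...............
.......##................
.......#####.............
.......##.######.........
..........#####.#........
..........##.#...........
..........#####..........
.........#####...........
.........#####...........
........#####............
........######...........
........#####............
........#####............
........#####............
........##.##............
#######.#####............
#..###.#####.............
.........###.............
.........................
```

Call:
drive_tool(
  hand=[255, 255, 255, 85, 85, 85, 85, 85],
  offset=[
    [0, 0, -20],
    [0, 0, -60],
    [0, 0, -100],
    [0, 0, -120],
    [-20, 0, -120],
    [-20, 0, -120],
    [-20, 0, -120],
    [-20, 0, -120],
  ],
  spin=[0, 0, 0, 0, 0, 0, 0, 0],
)

```text
time: 61.5
tool_pos: [0.5239, 0.1027, 0.2722]
eef_rot: [[-0.001, -1.0, -0.001], [-1.0, 0.001, -0.0], [0.0, 0.001, -1.0]]
contact_force: [-0.1, 0.1, -0.4]
finger_gap: 0.0567
grasp_force: 0.0
```

```bash
python3 sc.py; python3 w.py w17 carrier plate_a tray
python3 - <<'E'
import numpy as np
L=np.load('last.npz');P=L['P']
q=P[(P[...,2]>.13)&(P[...,2]<.18)&(abs(P[...,0]-.524)<.06)&(P[...,1]>0)&(P[...,1]<.2)]*1000
print(len(q),np.percentile(q,[1,50,99],axis=0))
E
```

```text
.........................
.........................
.........................
......########...........
......###.##.............
.......##.##.............
.......##.##.............
.......#####.............
.......##.##.............
.......#####.............
......######.............
......######.............
.......#####.............
.......##.##.............
.......#####.............
#########.##.............
#.#..######..............
.........##..............
.........................
t 61.55 pos [0.524  0.1026 0.2724] cam [0.5245 0.0356 0.4146] gap 0.05667707382629756
carrier 0.9 [196. 293.] zt 153.2 rect [512.2  96.3] [60.2 44.1] 68.0
plate_a 0.87 [190. 181.] zt 5.5 rect [650.3 126.4] [ 34.6 154.7] 86.4
plate_a 0.58 [235. 190.] zt 5.4 rect [641.7 193.2] [119.4  34.7] 2.2
plate_a 0.39 [190. 289.] zt 153.2 rect [512.3  96.3] [60.1 44.1] 67.8
tray 0.94 [210. 351.] zt 8.8 rect [436.6 168.3] [111.8 194.7] 3.0
3512 [[485.19097449  64.04907051 149.4395589 ]
 [512.19373085  94.4105948  152.32340878]
 [539.35767111 127.11451596 154.04163149]]
```

```bash
python3 -c "
from h import *
to(512.2,96.3,113,158)"
```

```text
-> (512.2, 96.3, 113, 158) offset [6.3, 11.9, 159.9] spin 0.383 j6 -78.9 cur 179.9 [524.1 102.5 272.9] t 61.8
```

Call:
drive_tool(
  hand=[60, 60, 60, 60, 60, 60, 60, 60, 60, 60],
  offset=[
    [3, 6, 0],
    [6.3, 11.9, 20],
    [6.3, 11.9, 50],
    [6.3, 11.9, 75],
    [6.3, 11.9, 95],
    [6.3, 11.9, 115],
    [6.3, 11.9, 130],
    [6.3, 11.9, 145],
    [6.3, 11.9, 160],
    [6.3, 11.9, 160],
  ],
  spin=[0.17, 0.34, 0.383, 0.383, 0.383, 0.383, 0.383, 0.383, 0.383, 0.383],
)

```text
time: 63.0
tool_pos: [0.5116, 0.0963, 0.1116]
eef_rot: [[-0.374, -0.927, -0.002], [-0.927, 0.374, -0.0], [0.001, 0.002, -1.0]]
contact_force: [0.7, -0.1, 0.6]
finger_gap: 0.0656
grasp_force: 0.0
```

Call:
drive_tool(
  hand=[255, 255, 255, 255, 255, 255, 255],
  offset=[
    [0, 0, 0],
    [0, 0, 0],
    [0, 0, 0],
    [0, 0, 0],
    [0, 0, 0],
    [0, 0, -15],
    [0, 0, -30],
  ],
  spin=[0, 0, 0, 0, 0, 0, 0],
  squeeze=60,
)

```text
time: 63.88
tool_pos: [0.5122, 0.0964, 0.1436]
eef_rot: [[-0.374, -0.927, -0.0], [-0.927, 0.374, -0.0], [0.0, 0.0, -1.0]]
contact_force: [-0.4, -0.7, -5.0]
finger_gap: 0.0432
grasp_force: 62.4
```

```bash
python3 -c "
from h import *
to(524,285,143,180)"; python3 sc.py
```

```text
-> (524, 285, 143, 180) offset [-179.3, 59.6, 0.5] spin -0.384 j6 -57.4 cur 158.0 [512.2  96.4 143.6] t 63.9
......#######............
......###................
.......####..............
.......####..............
.......####..............
.......##.##.............
.......#####.............
......######.............
......######.............
.......#####.............
.......#####.............
.......##.##.............
.......##.##.............
.......#####.............
.......####.#............
###########..............
.###.##..................
.........................
.........................
```

Call:
drive_tool(
  hand=[255, 255, 255, 255, 255, 255, 255, 255, 255, 255],
  offset=[
    [-40, 13, 0],
    [-80, 26, 0],
    [-120, 40, 0],
    [-160, 53, 0],
    [-179.3, 59.6, 0],
    [-179.3, 59.6, 0],
    [-179.3, 59.6, 15],
    [-179.3, 59.6, 26],
    [-179.3, 59.6, 30],
    [-179.3, 59.6, 30],
  ],
  spin=[-0.1, -0.2, -0.3, -0.384, -0.384, -0.384, -0.384, -0.384, -0.384, -0.384],
)

```text
time: 65.18
tool_pos: [0.5239, 0.284, 0.114]
eef_rot: [[-0.001, -1.0, 0.001], [-1.0, 0.001, 0.0], [-0.0, -0.001, -1.0]]
contact_force: [-2.9, -2.2, 7.0]
finger_gap: 0.0433
grasp_force: 63.5
```

Call:
drive_tool(
  hand=[110, 100, 85, 85, 85, 85, 85, 85, 85, 85],
  offset=[
    [0, 0, 0],
    [0, 0, 0],
    [0, 0, 0],
    [0, 0, -40],
    [0, 0, -90],
    [0, 0, -130],
    [20, 0, -140],
    [20, 0, -140],
    [20, 0, -140],
    [20, 0, -140],
  ],
  spin=[0, 0, 0, 0, 0, 0, 0, 0, 0, 0],
)

```text
time: 66.42
tool_pos: [0.5238, 0.265, 0.2515]
eef_rot: [[0.0, -1.0, -0.002], [-1.0, -0.0, -0.001], [0.001, 0.002, -1.0]]
contact_force: [0.1, -0.6, -0.1]
finger_gap: 0.0571
grasp_force: 0.0
```

```bash
python3 w.py w18 carrier plate_a tray
python3 - <<'E'
import numpy as np,cv2
from h import to
L=np.load('last.npz');P=L['P']
q=P[(P[...,2]>.14)&(P[...,2]<.165)&(abs(P[...,0]-.524)<.06)&(abs(P[...,1]-.285)<.06)]*1000
print(len(q),np.percentile(q,[1,50,99],axis=0),cv2.minAreaRect(q[:,:2].astype(np.float32)))
to(524,260,143,180)
E
```

```text
t 66.425 pos [0.5238 0.265  0.2515] cam [0.5245 0.1981 0.3937] gap 0.05710455533702586
carrier 0.6 [228. 278.] zt 153.2 rect [524.2 281.3] [43.5 59.6] 0.7
carrier 0.45 [ 94. 362.] zt 8.9 rect [422.3 170.3] [ 85.3 191. ] 2.8
plate_a 0.86 [126. 176.] zt 5.6 rect [641.2 193.9] [118.3  34.5] 1.6
plate_a 0.7 [ 59. 165.] zt 5.7 rect [650.7 127. ] [ 35.4 154.9] 86.5
plate_a 0.58 [194. 264.] zt 91.3 rect [524.8 263.2] [30.6  0.7] 0.1
tray 0.77 [ 94. 364.] zt 8.9 rect [422.3 170.3] [ 85.1 190.8] 2.8
4153 [[503.11642018 251.94815754 142.39350218]
 [526.74287742 282.49031396 152.30856127]
 [570.95918571 332.57139874 162.3592913 ]] ((539.1360473632812, 298.2432556152344), (93.67343139648438, 73.27352905273438), 89.78440856933594)
-> (524, 260, 143, 180) offset [5.1, -0.1, 109.4] spin 0.001 j6 -63.2 cur -180.0 [524.  265.1 252.4] t 66.6
```

Call:
drive_tool(
  hand=[85, 85, 85, 85, 85, 255, 255, 255, 255, 255],
  offset=[
    [7.6, -0.2, 30],
    [7.6, -0.2, 70],
    [7.6, -0.2, 100],
    [7.6, -0.2, 110],
    [7.6, -0.2, 110],
    [7.6, -0.2, 110],
    [7.6, -0.2, 110],
    [7.6, -0.2, 110],
    [7.6, -0.2, 110],
    [7.6, -0.2, 110],
  ],
  spin=[0, 0, 0, 0, 0, 0, 0, 0, 0, 0],
  squeeze=25,
)

```text
time: 67.88
tool_pos: [0.5248, 0.2577, 0.1445]
eef_rot: [[0.0, -1.0, 0.002], [-1.0, -0.0, 0.001], [-0.001, -0.002, -1.0]]
contact_force: [-1.2, -1.2, 5.6]
finger_gap: 0.0432
grasp_force: 26.4
```

Call:
drive_tool(
  hand=[255, 255, 255, 255, 255, 255, 255],
  offset=[
    [5.8, 0, 1],
    [11.7, 0, 1],
    [17.5, 0, 1.4],
    [23.4, 0, 2],
    [29.2, 0, 2.8],
    [35, 0, 3.7],
    [35, 0, 3.7],
  ],
  spin=[0, 0, 0, 0, 0, 0, 0],
)

```text
time: 68.75
tool_pos: [0.525, 0.2225, 0.141]
eef_rot: [[0.0, -1.0, 0.003], [-1.0, -0.0, 0.001], [-0.001, -0.003, -1.0]]
contact_force: [-1.6, 0.6, 6.3]
finger_gap: 0.0437
grasp_force: 26.5
```

```bash
sed -i 's/>-.0)&(P\[...,1\]<.26)/>.06)\&(P[...,1]<.36)/; s/np.arange(-.0,.26,.01)/np.arange(.06,.36,.01)/' sc.py; python3 sc.py; python3 tilt.py
```

```text
..............####...........
..............####..........#
..............####..##.......
...............#######.......
...............##..##........
.................#.##........
.................####........
.................#####.......
.................#####.......
..................####.......
.................#####.......
.................######......
..................#####......
..................#####......
...................#####.....
#..................#####.....
...................######....
...................######....
.............................
0.86 7972 slope deg -2.5515057888450867 y 0.2110809351316072 0.2614943739843262 z at ends [0.14789345 0.14564694]
[0.52507012 0.22262136 0.14097382] [-0.49340088  0.36357822  6.44849777] 68.8
```

Call:
drive_tool(
  hand=[255, 255, 255, 255, 255, 255, 255, 255, 255, 255],
  offset=[
    [5.6, 0, 1.3],
    [11.3, 0, 2.8],
    [17, 0, 4.6],
    [22.5, 0, 6.6],
    [28, 0, 8.8],
    [33.3, 0, 11.2],
    [38.6, 0, 13.8],
    [43.8, 0, 16.6],
    [53.7, 0, 22.6],
    [53.7, 0, 22.6],
  ],
  spin=[0, 0, 0, 0, 0, 0, 0, 0, 0, 0],
)

```text
time: 70.2
tool_pos: [0.5251, 0.1678, 0.1179]
eef_rot: [[-0.001, -1.0, 0.002], [-1.0, 0.001, -0.001], [0.001, -0.002, -1.0]]
contact_force: [0.3, -3.5, 6.5]
finger_gap: 0.0429
grasp_force: 27.6
```

```bash
python3 sc.py
```

```text
........#####...........#####
.........###............#.###
.........###..............###
.........###.##..............
.........######..............
.........######.............#
.........###..##............#
...............##.........#..
.............#####......##.#.
.............######.....###.#
..............#####......###.
..............######.......#.
..............######.......##
................#####......##
.................##.##.#...##
#.................#.#####...#
#.................#####......
..................####.......
.............................
```

Call:
drive_tool(
  hand=[255, 255, 255, 255, 255, 255, 255, 255, 255, 255],
  offset=[
    [6.3, 0, 4.6],
    [12.5, 0, 9.4],
    [18.5, 0, 14.4],
    [24, 0, 20],
    [29.3, 0, 25.7],
    [34.3, 0, 31.5],
    [39, 0, 38],
    [43.3, 0, 44.5],
    [47.4, 0, 51.1],
    [47.4, 0, 51.1],
  ],
  spin=[0, 0, 0, 0, 0, 0, 0, 0, 0, 0],
)

```text
time: 71.5
tool_pos: [0.524, 0.1211, 0.0647]
eef_rot: [[0.0, -1.0, -0.001], [-1.0, -0.0, -0.0], [0.0, 0.001, -1.0]]
contact_force: [-0.2, -2.3, 1.7]
finger_gap: 0.0431
grasp_force: 33.6
```

```bash
python3 sc.py
```

```text
....##..................#####
....##..................#####
...###...................####
....###..................####
....#####................####
....####................####.
....####................####.
....#####................####
....#####...............###..
....####.###............####.
....####..######.........###.
.....###...#####.........####
.....##...#######........#.##
...........###.####..##.#####
............#####.####...#.##
#..............##..###.....##
#.................###........
..................###........
.............................
```

Nearly there; finish the arc.

Call:
drive_tool(
  hand=[255, 255, 255, 255, 255, 255, 255, 255, 255, 255],
  offset=[
    [3.4, 0, 7],
    [6.6, 0, 14],
    [9.7, 0, 21.2],
    [12.1, 0, 28.6],
    [14.3, 0, 36],
    [16.2, 0, 43.7],
    [17.4, 0, 50.5],
    [18.2, 0, 56],
    [18.7, 0, 61],
    [18.7, 0, 63],
  ],
  spin=[0, 0, 0, 0, 0, 0, 0, 0, 0, 0],
)

```text
time: 72.8
tool_pos: [0.524, 0.1027, 0.0019]
eef_rot: [[0.0, -1.0, -0.001], [-1.0, -0.0, 0.0], [-0.0, 0.001, -1.0]]
contact_force: [-1.5, -0.6, 1.1]
finger_gap: 0.0213
grasp_force: 0.0
```

```bash
python3 sc.py
```

```text
#####....................####
#######.................#####
###.#...................#####
####....................#####
###......................###.
####....................#####
.###....................####.
..##.....................####
..##....................###.#
..###....................####
..###...................####.
..####..................#####
..####.............##...###..
..####.............##...#####
..####...############....#.##
#.#####...###########.....###
#..###...##...##...##........
...###.##############........
.............................
```

Call:
drive_tool(
  hand=[255, 255, 255, 85, 85, 85, 85, 85, 85, 85],
  offset=[
    [10, 0, 0],
    [10, 0, -40],
    [10, 0, -90],
    [-20, 0, -140],
    [-70, 0, -160],
    [-90, 0, -160],
    [-90, 0, -160],
    [-90, 0, -160],
    [-90, 0, -160],
    [-90, 0, -160],
  ],
  spin=[0, 0, 0, 0, 0, 0, 0, 0, 0, 0],
)

```text
time: 74.1
tool_pos: [0.5243, 0.1918, 0.1622]
eef_rot: [[-0.001, -1.0, -0.0], [-1.0, 0.001, -0.0], [0.0, 0.0, -1.0]]
contact_force: [0.8, 0.2, -0.3]
finger_gap: 0.0569
grasp_force: 0.0
```

```bash
python3 w.py w19 carrier wing tray mount_1; python3 -c "
from h import *
to(524,193,17,180)"
```

```text
t 74.1 pos [0.5243 0.1918 0.1622] cam [0.5248 0.1248 0.3044] gap 0.056911809043223585
wing 0.91 [208. 266.] zt 57.0 rect [531.3 190.9] [23.7  9.4] 13.0
tray 0.62 [161. 386.] zt 8.9 rect [435.5 170.5] [110.6 190. ] 2.5
-> (524, 193, 17, 180) offset [-0.6, 0.3, 145.5] spin 0.0 j6 -69.9 cur -180.0 [524.3 192.4 162.5] t 74.3
```

View pics/w19.png

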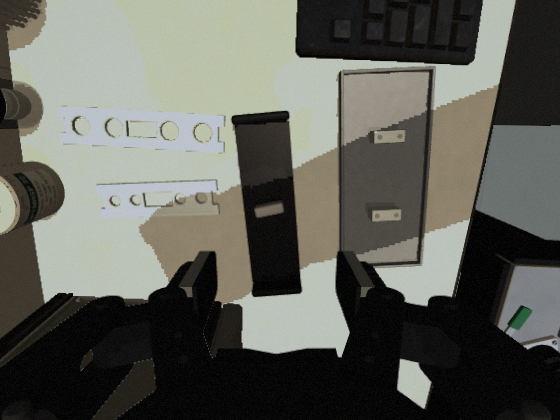

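```bash
cat > tr.py <<'E'
from h import *
import sys
def car(P,zlo,zhi,cx,cy,r=110):
    q=P.reshape(-1,3)*1000; q=q[(q[:,2]>zlo)&(q[:,2]<zhi)&(np.hypot(q[:,0]-cx,q[:,1]-cy)<r)]
    print('carrier',len(q),cv2.minAreaRect(q[:,:2].astype(np.float32)))
def tray(P,x0=360,x1=490,y0=50,y1=300):
    q=P.reshape(-1,3)*1000; q=q[(q[:,0]>x0)&(q[:,0]<x1)&(q[:,1]>y0)&(q[:,1]<y1)]
    a=q[(q[:,2]>6)&(q[:,2]<12)]; print('rim',len(a),cv2.minAreaRect(a[:,:2].astype(np.float32)))
    l=q[(q[:,2]>14.5)&(q[:,2]<21)]
    if len(l)>20:
        _,lab,c=cv2.kmeans(l[:,:2].astype(np.float32),2,None,(3,50,.1),5,cv2.KMEANS_PP_CENTERS)
        v=c[1]-c[0]; print('lands',len(l),c,'mid',c.mean(0),'len',np.linalg.norm(v),'ang',np.degrees(np.arctan2(v[1],v[0]))%180)
if __name__=='__main__':
    P=np.load('last.npz')['P']; car(P,56,63,524,193); tray(P)
E
python3 tr.py
```

```text
carrier 1115 ((530.995361328125, 191.22488403320312), (42.88705062866211, 152.32643127441406), 4.906234264373779)
rim 2195 ((415.48980712890625, 167.0341339111328), (194.71728515625, 108.7856674194336), 89.4581069946289)
lands 1838 [[423.1727  167.4083 ]
 [401.78033  65.97357]] mid [412.4765  116.69093] len 103.665985 ang 78.09096
```

```bash
python3 -c "
from h import *
to(531,191.2,17.5,184.9)
import tr
P=np.load('last.npz')['P']; tr.tray(P,372,474,71,275)"
```

```text
-> (531, 191.2, 17.5, 184.9) offset [1.3, -6.7, 145.0] spin -0.085 j6 -69.9 cur -180.0 [524.3 192.4 162.5] t 74.3
rim 2145 ((422.80242919921875, 167.68060302734375), (193.2854461669922, 94.02735900878906), 89.50654602050781)
lands 773 [[423.82504 130.91129]
 [421.2654  205.80872]] mid [422.54523 168.36   ] len 74.941154 ang 91.95732
```

Call:
drive_tool(
  hand=[85, 85, 85, 85, 85, 85, 255, 255, 255, 255],
  offset=[
    [1.3, -6.7, 30],
    [1.3, -6.7, 70],
    [1.3, -6.7, 110],
    [1.3, -6.7, 135],
    [1.3, -6.7, 145],
    [1.3, -6.7, 145],
    [1.3, -6.7, 145],
    [1.3, -6.7, 145],
    [1.3, -6.7, 145],
    [1.3, -6.7, 145],
  ],
  spin=[-0.04, -0.085, -0.085, -0.085, -0.085, -0.085, -0.085, -0.085, -0.085, -0.085],
  squeeze=90,
)

```text
time: 75.6
tool_pos: [0.5318, 0.1916, 0.0192]
eef_rot: [[0.085, -0.996, 0.002], [-0.996, -0.085, 0.001], [-0.001, -0.002, -1.0]]
contact_force: [-2.9, -0.6, 6.0]
finger_gap: 0.0424
grasp_force: 92.8
```

Call:
drive_tool(
  hand=[255, 255, 255, 255, 255, 255, 255],
  offset=[
    [0, 0, 0],
    [0, 0, -10],
    [0, 0, -30],
    [0, 0, -60],
    [0, 0, -100],
    [0, 0, -100],
    [0, 0, -100],
  ],
  spin=[0, 0, 0, 0, 0, 0, 0],
)

```text
time: 76.47
tool_pos: [0.5306, 0.1911, 0.1164]
eef_rot: [[0.085, -0.996, -0.001], [-0.996, -0.085, -0.0], [0.0, 0.001, -1.0]]
contact_force: [-0.4, 0.2, -4.8]
finger_gap: 0.0425
grasp_force: 92.2
```

```bash
python3 w.py w20 tray carrier; python3 -c "
from h import *
to(422.4,169.5,120,182.5)
import tr
P=np.load('last.npz')['P']; tr.tray(P,372,474,71,275)
s,im,d=shot('top'); P=cloud('top',s,d)
for r in manip.regions_of('top','tray')[:2]:
  q=P[r['mask']]*1000; q=q[(q[:,2]>5)&(q[:,2]<16)]; print(r['confidence'],cv2.minAreaRect(q[:,:2].astype(np.float32)))"
```

```text
t 76.475 pos [0.5306 0.1911 0.1164] cam [0.5369 0.1245 0.2585] gap 0.0425204308666414
tray 0.8 [175. 412.] zt 9.0 rect [439.7 171. ] [119.4 190.8] 2.6
carrier 0.8 [216. 277.] zt 155.1 rect [534.5 155.8] [43.4 81.7] 4.7
-> (422.4, 169.5, 120, 182.5) offset [12.2, 109.3, -4.0] spin 0.042 j6 -75.1 cur -175.1 [530.3 191.  115.7] t 76.6
rim 2752 ((417.7225646972656, 168.4373321533203), (96.96031951904297, 194.21656799316406), 1.7068920135498047)
lands 1023 [[423.4557  131.7073 ]
 [421.2194  205.90955]] mid [422.33752 168.80843] len 74.23593 ang 91.72624
0.64 ((425.3519287109375, 102.97314453125), (83.30406951904297, 55.121734619140625), 5.904916286468506)
```

Call:
drive_tool(
  hand=[255, 255, 255, 255, 255, 255, 255, 255, 255, 255],
  offset=[
    [3, 30, 0],
    [6, 60, 0],
    [9, 90, 0],
    [12.2, 109.3, 0],
    [12.2, 109.3, 10],
    [12.2, 109.3, 40],
    [12.2, 109.3, 70],
    [12.2, 109.3, 85],
    [12.2, 109.3, 91],
    [12.2, 109.3, 93],
  ],
  spin=[0.02, 0.042, 0.042, 0.042, 0.042, 0.042, 0.042, 0.042, 0.042, 0.042],
)

```text
time: 77.97
tool_pos: [0.4236, 0.17, 0.0249]
eef_rot: [[0.043, -0.999, 0.001], [-0.999, -0.043, 0.0], [-0.0, -0.001, -1.0]]
contact_force: [-0.7, 0.8, -2.1]
finger_gap: 0.0425
grasp_force: 92.9
```

Call:
drive_tool(
  hand=[255, 255, 255],
  offset=[
    [0, 0, 1.5],
    [0, 0, 2],
    [0, 0, 2],
  ],
  spin=[0, 0, 0],
)

```text
time: 78.35
tool_pos: [0.4238, 0.1701, 0.0246]
eef_rot: [[0.043, -0.999, 0.002], [-0.999, -0.043, 0.001], [-0.001, -0.002, -1.0]]
contact_force: [-5.5, -2.4, 8.7]
finger_gap: 0.0424
grasp_force: 94.4
```

```bash
python3 w.py w21 tray carrier; python3 -c "
from h import *
import tr
P=np.load('last.npz')['P']; tr.tray(P,372,474,71,275); tr.car(P,59,70,422,169)"
```

```text
t 78.35 pos [0.4238 0.1701 0.0246] cam [0.4268 0.1031 0.1667] gap 0.04237328282778475
tray 0.72 [ 94. 300.] zt 9.4 rect [424.2 127.8] [ 84.5 104.9] 3.1
tray 0.43 [301. 274.] zt 62.3 rect [424.5 169.6] [23.7 10.2] 9.9
carrier 0.71 [214. 280.] zt 63.3 rect [425.6 134.7] [43.7 82.1] 2.6
rim 4098 ((420.8848876953125, 122.91831970214844), (104.10203552246094, 96.79402923583984), 89.63771057128906)
lands 57 [[386.29926   71.306435]
 [404.07635   71.14312 ]] mid [395.1878   71.22478] len 17.77785 ang 179.47365
carrier 6136 ((425.5428771972656, 137.1974639892578), (86.95274353027344, 87.08677673339844), 2.222180128097534)
```

Call:
drive_tool(
  hand=[100, 85, 85, 85, 85, 85, 85, 85, 85, 85],
  offset=[
    [0, 0, 0],
    [0, 0, 0],
    [0, 0, 0],
    [0, 0, -30],
    [0, 0, -70],
    [0, 0, -110],
    [0, 0, -130],
    [0, 0, -130],
    [0, 0, -130],
    [0, 0, -130],
  ],
  spin=[0, 0, 0, 0, 0, 0, 0, 0, 0, 0],
)

```text
time: 79.75
tool_pos: [0.4227, 0.1696, 0.1512]
eef_rot: [[0.043, -0.999, -0.002], [-0.999, -0.043, -0.001], [0.001, 0.002, -1.0]]
contact_force: [0.3, 0.7, 0.1]
finger_gap: 0.0572
grasp_force: 0.0
```

```bash
python3 w.py w22 tray carrier wing; python3 -c "
from h import *
import tr
P=np.load('last.npz')['P']; tr.tray(P,372,474,71,275); tr.car(P,61,70,422,169)
tr.car(P,59,66,424,169,14)
to(424,169.5,52.5,99.9)"
```

```text
t 79.75 pos [0.4227 0.1696 0.1512] cam [0.4262 0.1028 0.2934] gap 0.05722036024526909
tray 0.55 [174. 305.] zt 9.2 rect [422.3 170.4] [ 83.4 190.6] 2.9
carrier 0.6 [209. 275.] zt 62.4 rect [424.5 170. ] [ 42.9 152. ] 2.2
carrier 0.59 [216. 272.] zt 62.4 rect [424.9 169.5] [23.7  8.8] 10.0
wing 0.82 [214. 271.] zt 62.4 rect [424.8 169.3] [23.5  8.8] 7.6
rim 1905 ((415.7415771484375, 168.8270263671875), (96.70977783203125, 193.10789489746094), 2.9282572269439697)
carrier 1364 ((424.5126037597656, 169.98046875), (42.92900848388672, 152.02969360351562), 2.2122535705566406)
carrier 349 ((424.9354553222656, 169.6361541748047), (23.973058700561523, 9.161104202270508), 8.651058197021484)
-> (424, 169.5, 52.5, 99.9) offset [0.3, -1.1, 99.5] spin 1.441 j6 -70.6 cur -177.5 [423.  169.7 152. ] t 80.0
```

Call:
drive_tool(
  hand=[150, 150, 150, 150, 150, 150, 150, 150, 150, 150],
  offset=[
    [0.3, -1.8, 10],
    [0.3, -1.8, 20],
    [0.3, -1.8, 30],
    [0.3, -1.8, 40],
    [0.3, -1.8, 50],
    [0.3, -1.8, 60],
    [0.3, -1.8, 68],
    [0.3, -1.8, 75],
    [0.3, -1.8, 78],
    [0.3, -1.8, 80],
  ],
  spin=[0.17, 0.34, 0.51, 0.68, 0.85, 1.02, 1.19, 1.36, 1.46, 1.46],
)

```text
time: 81.2
tool_pos: [0.4248, 0.1695, 0.0722]
eef_rot: [[-0.988, -0.154, -0.0], [-0.154, 0.988, -0.0], [0.0, -0.0, -1.0]]
contact_force: [-1.1, -0.2, 0.3]
finger_gap: 0.0354
grasp_force: 0.0
```

Call:
drive_tool(
  hand=[170, 170, 170, 170, 255, 255, 255, 255, 255],
  offset=[
    [0, 0, 8],
    [0, 0, 15],
    [0, 0, 19.5],
    [0, 0, 19.5],
    [0, 0, 19.5],
    [0, 0, 19.5],
    [0, 0, 19.5],
    [0, 0, 19.5],
    [0, 0, 19.5],
  ],
  spin=[0, 0, 0, 0, 0, 0, 0, 0, 0],
  squeeze=30,
)

```text
time: 82.32
tool_pos: [0.4251, 0.1697, 0.0533]
eef_rot: [[-0.988, -0.154, 0.0], [-0.154, 0.988, 0.0], [-0.0, 0.0, -1.0]]
contact_force: [-0.6, -0.8, 3.7]
finger_gap: 0.0081
grasp_force: 32.7
```

Call:
drive_tool(
  hand=[255, 255, 255, 255, 255, 255, 255, 255, 255, 255],
  offset=[
    [0, 0, 0],
    [0, 0, 0],
    [0, 0, 0],
    [0, 0, 0],
    [0, 0, 0],
    [0, 0, 0],
    [0, 0, 0],
    [0, 0, 0],
    [0, 0, 0],
    [0, 0, 0],
  ],
  spin=[-0.15, -0.3, -0.45, -0.6, -0.75, -0.9, -1.05, -1.2, -1.35, -1.45],
)

```text
time: 83.58
tool_pos: [0.4246, 0.1702, 0.0533]
eef_rot: [[0.038, -0.999, -0.001], [-0.999, -0.038, 0.001], [-0.001, 0.001, -1.0]]
contact_force: [-3.9, 2.5, 5.0]
finger_gap: 0.0082
grasp_force: 32.9
```

Call:
drive_tool(
  hand=[255, 255, 170, 160, 160, 160, 160, 160, 85, 85],
  offset=[
    [0, 0, 0],
    [0, 0, 0],
    [0, 0, 0],
    [0, 0, 0],
    [0, 0, -20],
    [0, 0, -50],
    [0, 0, -80],
    [0, 0, -100],
    [0, 0, -100],
    [0, 0, -100],
  ],
  spin=[0, 0, 0, 0, 0, 0, 0, 0, 0, 0],
)

```text
time: 84.82
tool_pos: [0.4247, 0.1694, 0.1519]
eef_rot: [[0.033, -0.999, -0.001], [-0.999, -0.033, -0.001], [0.0, 0.001, -1.0]]
contact_force: [-0.6, -0.2, -0.9]
finger_gap: 0.057
grasp_force: 0.0
```

```bash
python3 w.py w23 tray carrier wing; python3 -c "
from h import *
import tr
P=np.load('last.npz')['P']; tr.car(P,61,70,424,170)
tr.car(P,59,66,424.5,169.7,14)
to(424.5,170,23,182.4)"
```

```text
t 84.825 pos [0.4247 0.1694 0.1519] cam [0.4275 0.1026 0.2941] gap 0.056952618283424336
tray 0.94 [177. 305.] zt 9.2 rect [422.3 170.2] [ 83.6 190.2] 2.8
carrier 0.94 [207. 280.] zt 62.5 rect [425.2 167.4] [ 43.  151.7] 2.2
wing 0.75 [212. 273.] zt 62.7 rect [425.9 167.7] [ 8.5 24.3] 2.0
carrier 1350 ((425.2533874511719, 167.4075927734375), (42.98011016845703, 151.68341064453125), 2.2487258911132812)
carrier 340 ((425.83563232421875, 167.8381805419922), (8.517921447753906, 23.941261291503906), 1.9606298208236694)
-> (424.5, 170, 23, 182.4) offset [-0.6, -0.1, 129.1] spin -0.008 j6 -70.2 cur -178.1 [424.6 169.4 152.1] t 85.0
```

Call:
drive_tool(
  hand=[85, 85, 85, 85, 85, 85, 255, 255, 255, 255],
  offset=[
    [2, -0.7, 30],
    [2, -0.7, 60],
    [2, -0.7, 95],
    [2, -0.7, 118],
    [2, -0.7, 129],
    [2, -0.7, 129],
    [2, -0.7, 129],
    [2, -0.7, 129],
    [2, -0.7, 129],
    [2, -0.7, 129],
  ],
  spin=[-0.005, -0.005, -0.005, -0.005, -0.005, -0.005, -0.005, -0.005, -0.005, -0.005],
  squeeze=60,
)

```text
time: 86.28
tool_pos: [0.4262, 0.1678, 0.0251]
eef_rot: [[0.038, -0.999, 0.001], [-0.999, -0.038, 0.001], [-0.001, -0.001, -1.0]]
contact_force: [-2.1, -0.9, 5.8]
finger_gap: 0.0429
grasp_force: 61.8
```

Call:
drive_tool(
  hand=[255, 255, 255, 255, 255, 255, 255, 255, 255, 255],
  offset=[
    [0, 0, -1.5],
    [0, 0, -4],
    [0, 0, -7],
    [0, 0, -10],
    [0, 0, -13],
    [0, 0, -17],
    [0, 0, -21],
    [0, 0, -26],
    [0, 0, -33],
    [0, 0, -40],
  ],
  spin=[0, 0, 0, 0, 0, 0, 0, 0, 0, 0],
)

```text
time: 87.52
tool_pos: [0.4258, 0.1676, 0.0646]
eef_rot: [[0.038, -0.999, 0.0], [-0.999, -0.038, 0.0], [-0.0, -0.0, -1.0]]
contact_force: [-0.5, 0.6, -3.1]
finger_gap: 0.0428
grasp_force: 61.2
```

Call:
drive_tool(
  hand=[255, 255, 255, 255, 255, 255, 255, 255, 255, 255],
  offset=[
    [0, 0, -20],
    [0, 0, -60],
    [0, -40, -70],
    [0, -80, -70],
    [0, -100, -70],
    [0, -110, -70],
    [0, -110, -70],
    [0, -110, -70],
    [0, -110, -70],
    [0, -110, -70],
  ],
  spin=[0, 0, 0, 0, 0, 0, 0, 0, 0, 0],
)

```text
time: 88.78
tool_pos: [0.5354, 0.1719, 0.1343]
eef_rot: [[0.039, -0.999, 0.0], [-0.999, -0.039, 0.0], [-0.0, -0.0, -1.0]]
contact_force: [0.2, -0.2, -2.7]
finger_gap: 0.0427
grasp_force: 62.2
```

```bash
python3 w.py w24 tray carrier plate_a mount_1; python3 -c "
from h import *
to(535,240,17.5,180)"
```

```text
t 88.775 pos [0.5354 0.1719 0.1343] cam [0.5383 0.105  0.2764] gap 0.0426853175090734
tray 0.95 [175. 392.] zt 8.4 rect [440.3 170.3] [120.2 188.7] 3.3
carrier 0.95 [216. 279.] zt 172.4 rect [537.3 139.8] [43.5 87.9] 2.0
carrier 0.48 [147. 133.] zt 5.5 rect [644.2 126.9] [ 39.2 167.1] 88.3
plate_a 0.84 [199. 403.] zt 23.2 rect [425.  169.4] [ 34.7 136.5] 2.0
plate_a 0.78 [148. 132.] zt 5.5 rect [657.5 126.6] [ 34.6 141.3] 85.8
plate_a 0.72 [212. 157.] zt 5.3 rect [624.6 187.9] [155.9  60.8] 17.1
mount_1 0.96 [186. 420.] zt 43.0 rect [427.  145.9] [19.4 20.5] 5.1
mount_1 0.86 [240. 409.] zt 42.8 rect [425.  192.5] [19.9 19.8] 70.9
-> (535, 240, 17.5, 180) offset [-68.1, -2.0, 116.5] spin 0.038 j6 -74.4 cur -177.8 [535.6 171.8 134. ] t 89.0
```

View pics/w24.png

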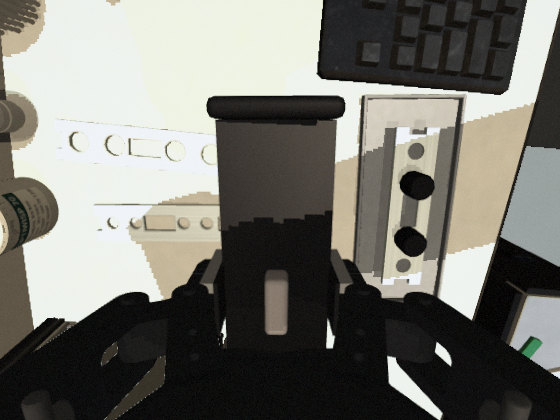

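Call:
drive_tool(
  hand=[255, 255, 255, 255, 255, 255, 255, 255, 255, 255],
  offset=[
    [-35, -1, 0],
    [-68, -2, 0],
    [-68, -2, 30],
    [-68, -2, 60],
    [-68, -2, 85],
    [-68, -2, 100],
    [-68, -2, 107],
    [-68, -2, 111],
    [-68, -2, 113],
    [-68, -2, 114.5],
  ],
  spin=[0.02, 0.038, 0.038, 0.038, 0.038, 0.038, 0.038, 0.038, 0.038, 0.038],
)

```text
time: 90.28
tool_pos: [0.5354, 0.24, 0.02]
eef_rot: [[0.0, -1.0, 0.001], [-1.0, -0.0, 0.0], [-0.0, -0.001, -1.0]]
contact_force: [0.3, -0.6, -2.7]
finger_gap: 0.0426
grasp_force: 62.2
```

Call:
drive_tool(
  hand=[255, 255, 110, 95, 85, 85, 85, 85, 85, 85],
  offset=[
    [0, 0, 0.5],
    [0, 0, 0.5],
    [0, 0, 0.5],
    [0, 0, 0.5],
    [0, 0, 0.5],
    [0, 0, -30],
    [0, 0, -80],
    [0, 0, -140],
    [0, 0, -150],
    [0, 0, -150],
  ],
  spin=[0, 0, 0, 0, 0, 0, 0, 0, 0, 0],
)

```text
time: 91.52
tool_pos: [0.5354, 0.24, 0.1699]
eef_rot: [[0.0, -1.0, 0.001], [-1.0, -0.0, 0.001], [-0.001, -0.001, -1.0]]
contact_force: [-0.7, 0.2, 0.5]
finger_gap: 0.0569
grasp_force: 0.0
```

```bash
python3 w.py w25 carrier plate_a mount_1 tray; python3 -c "
from h import *
import tr
P=np.load('last.npz')['P']; tr.car(P,56,63,535,240)"
```

```text
t 91.525 pos [0.5354 0.24   0.1699] cam [0.5357 0.173  0.312 ] gap 0.056890399186607946
carrier 0.74 [202. 281.] zt 56.5 rect [535.8 240. ] [ 42.7 151.2] 0.0
plate_a 0.88 [ 68. 154.] zt 5.6 rect [650. 127.] [ 34.9 154.2] 86.2
plate_a 0.67 [115. 395.] zt 23.3 rect [424.8 169.5] [ 35.6 136.6] 2.0
plate_a 0.6 [137. 167.] zt 5.6 rect [641.3 194.1] [118.4  34.4] 1.6
mount_1 0.98 [ 91. 408.] zt 43.2 rect [426.9 146.5] [19.  20.6] 49.8
mount_1 0.56 [148. 406.] zt 43.0 rect [425.4 192. ] [20.2 18.6] 46.0
mount_1 0.55 [201. 277.] zt 56.7 rect [535.8 240. ] [ 42.7 151.2] 0.0
mount_1 0.35 [208. 279.] zt 57.0 rect [535.9 239.6] [24.2  7.6] 90.0
tray 0.89 [112. 396.] zt 8.7 rect [422.3 169.9] [ 85.3 190.6] 3.0
tray 0.75 [201. 278.] zt 56.6 rect [536. 240.] [151.2  42.8] 90.0
tray 0.53 [ 94. 411.] zt 43.2 rect [427.4 145.9] [19.1 19.4] 11.7
tray 0.52 [206. 276.] zt 57.0 rect [535.9 239.6] [ 7.6 24.2] 0.1
carrier 1152 ((551.23828125, 255.35952758789062), (182.14712524414062, 72.96691131591797), 89.85287475585938)
```

All in place: the plate is on the lands, both mounts stand over windows, and the carrier is 132 mm from the tray's middle.

```bash
python3 -c "
from station import manip
print(manip.hand_in())"
```

```text
the job is handed in; nothing more can be done
None
```

The job is handed in; no verdict came back. My last check showed both mounts (only two were present) on plate_a over windows and the plate on the tray's lands. The empty carrier stands upside down about 130 mm from the tray's middle. On the way the carrier slipped from the grip and dropped a few times while being turned over, with no damage seen.

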